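# Load the tape unwind stand: core adapter, tape roll, retaining disc

### The arm

A 6-joint arm with a two-finger parallel gripper is mounted at the origin on a cart in front of the work surface, level with it; the furniture and walls round the work are solid. World frame = base frame: x ahead of the robot, y to its left, z up, the work surface at z = 0. Lengths are in m, angles in rad, forces in N, time in s.
With the tool pointing down it reaches from about 0.35 to 0.975 m from the base axis. Payload 4.9 kg.
Tool frame: the origin (TCP) lies midway between the tips of the shut fingers; the grasp point (between the pads) lies 19 mm behind it; x points along the fingers, z is the direction in which the jaws open and shut, and the axes are right-handed (so a half turn about x gives the same grasp; the last joint's range is limited). The gripper opens to 85 mm and grips with 20 to 120 N. Pads are 22 mm wide; open, the fingers measure 114 mm over their backs; the gripper's body (76 mm by 85 mm) begins 54 mm behind the grasp point. The pads swing forward as they close: fully open they stand 13 mm farther back than shut.
Start: joints at [1.111, 0.053, 1.613, -0, 1.476, -0.119], TCP at [0.209, 0.589, 0.231] pointing down, gripper open.
Joint ranges: [-3.01, 3.01], [-1.01, 2.22], [0.06, 2.58], [-1.02, 4.17], [0.09, 2.62], [-3.14, 3.14]. Speed limits (rad/s): [2.57, 2.57, 3.14, 3.14, 3.14, 3.14].

### API

Orientations are given as a unit quaternion [w, x, y, z].
In Python, from plant import state, cams, workorder, nets gives the robot as it stands.
- The arm moves only by the tool play_rows, never from a script. Its argument "motion" is a list of rows, each a list of 3 entries, a list of its own where there are three numbers: the closure, from -1 (fully open) to 1 (shut), then the shift along the world's x, y, z in m, then the turn about the world's z in rad. A call has 1 to 5 rows; each row is the pose to reach, as a shift and turn from the pose commanded when the call began; what a row does not reach only later rows make up. A row lasts 1/10 s, in which the tool goes at most 50 mm and 8.59 degrees, less where a joint would pass 70% of its speed; a pose out of reach is approached as far as the arm can. A call with a gripper value outside its range is refused whole. The fingers move at their own pace and stop on an object; the grip force is fixed at half the most. Time passes only in rows, so rows that repeat a pose let the fingers close. It gives the time, the measured TCP pose, the force and the opening at its end, in the units of the state.
- state(): the state, without advancing time (a new reading comes with each control period).
- cams.grab_frame(name): name is "side" or "top"; returns (picture, depth): 384x512x3 uint8, red, green, blue; 384x512 float32, m along the optical axis (not along the pixel's ray), 0 where there is no reading.
- cams.camera_info(name): a dict with "K" (3x3 intrinsics, pixels), "k1" (the pictures are not rectified: a ray, as slopes to the right and down, at radius r is drawn at 1 + k1 r^2 times it, then the intrinsics apply), "rvec" (rotation vector, rad) and "tvec" (3), from world to camera coordinates, as OpenCV has them. Camera axes: x right, y down, z forward; pixel columns grow to the right and rows downward; lengths in m; the calibration is good to about 2 mm. A picture is of the moment at which its call begins. camera_info takes no time and is no camera call.
- workorder.job_done(): hands the job in, once; it reports no verdict.
Trained networks look in the newest picture that a camera, given by its name, has taken for a name from the list of things; names that differ only in an ending like _2 or _b are one class to them, and where a whole thing is asked for, a point or a joint stands for the part that bears it (a point fixed in the world has none). Each returns a list of dicts, best first, with "score" (0 to 1); they miss things now and then, are a little off and sometimes report something else, mostly with a low value. They report only what shows in the picture. A call takes as long as a camera call.
- nets.recognise(camera, target): "at" ([x, y, z] in m, in world coordinates, good to about 4 mm: the middle of the surface that is visible of it).
- nets.landmark_of(camera, target): "at" ([x, y, z] in m, in world coordinates, good to about 4 mm: a listed point, or the origin of a listed thing).
The state is a dict: "time": time; "joint_pos": joint angles; "joint_vel": joint speeds; "joint_efforts": joint torques, N m; "tool_pos": TCP position; "tool_rot": TCP orientation; "contact_force": force on the tool from outside, world axes, zero at the start; "ft_torque": the same for the moment, N m; "gripper_width": opening from 0.0 (shut) to 1.0 (fully open).
Only numpy, scipy, OpenCV 4.12 (cv2) and the standard library are available. Lean on these libraries where they do the work, as an engineer would, in place of code of your own. Each camera call takes 0.05 s, during which the arm holds its last target.

### The job

Load the amber tape roll that lies on the front half of the mat onto the tilted spindle of the unwind stand. First slide the blue core adapter down the spindle, flange first, until it sits on the shoulder; then put the roll over the adapter so that it lies flat on the flange; last slip the retaining disc over the spindle, black knob outward, until it lies flat on the roll. Let go of everything, and leave the caliper, the film spool and the blue-capped marker that lie on the worktop in front of the mat where they are.

Things in the scene. Friction and masses are not known exactly. Their poses are not given: they have to be found in the camera images.
- spindle: Fixed steel spindle, 16 mm thick, straight for 40 mm, then tapering to a 7 mm tip at z = 52 mm. Origin: on its axis at the shoulder where the adapter's underside comes to rest, about 63 mm above the worktop. z axis: along the spindle, outward, 32 degrees (0.56 rad) from vertical, leaning to the stand's front; y: level, to the stand's left; x: up the deck's slope, away from the front.
- unwind_stand: Fixed grey stand, 118 x 128 mm, front (-x) turned roughly to the robot; origin under its centre on the mat. Its green deck, 122 x 122 mm, slopes up to the back, square to the spindle, 6 mm below the shoulder; a white tape guide, 15 mm thick, stands on it at spindle x = +51, y = +51 mm, up to z = 28 mm. A fixed 265 mm high test machine begins 0.1 m left of the stand: go round or over it.
- adapter_centre (a point): Centre (half-way up, on the axis) of the loose blue core adapter, lying flange down; z: its axis, from flange to plug; any yaw (round). 17 mm high: flange 84 mm wide, 5 mm thick, on it a plug 64 mm wide, 12 mm high, chamfered. A 19 mm bore goes through. 120 g. Grip it across the plug, just above the flange. Home, this point is at spindle z = 8.5 mm.
- roll_centre (a point): Centre (half-way up) of the loose amber tape roll near the mat's front edge (not the one behind the cutter); z: its axis. 93 mm across, 25 mm high, clear bore 69 mm, wall 9 to 12 mm, about 90 g; grip it by the wall, one finger in the bore. Seated: at spindle z = 17.5 mm, plug's top 13 mm below the roll's upper face, 26 mm from wall to spindle for the inner finger, so open only 10 mm to let go.
- disc_centre (a point): Centre (half-way up, on the axis) of the loose retaining disc, lying knob up; z: its axis, from disc to knob; any yaw (round). Aluminium disc 80 mm wide, 4 mm thick, under a black knob 34 mm wide; 32 mm high in all, about 150 g. Blind bore in the underside, 19 mm wide, 26 mm deep. Grip it by the knob. Seated on the roll, this point is at spindle z = 46 mm.
- caliper: Grey digital caliper, 200 x 66 x 11 mm, loose bystander on the worktop in front of the mat; origin at the centre of its underside. (Behind the loose parts, on the mat, stands a fixed paper cutter whose blade arm rises to the right to about 150 mm: stay in front of it.)
- film_spool: Spool of red film with white flanges, 52 mm wide, 22 mm high, loose bystander on the worktop left of the marker; origin at the centre of its underside.
- blue_marker: White marker pen with a blue cap, lying on the worktop in front of the mat, 140 mm long, 15 mm high, loose bystander; origin at the centre of its underside.

How it is judged:
By the outcome, as a careful person would: the job done as asked, in the order asked, and still so for the second after the job is handed in, with the robot touching nothing.
It also fails if it takes over 70 s, if anything falls off the work surface, if the arm or the gripper's body presses on something with over 40 N, if the wrist force passes 120 N, or if a joint passes its speed limit or range.

## Working session

There is one attempt and no reset: what is moved stays moved. The work goes in short steps, Python scripts to look and compute and a tool call to move; the robot and the scene stay as the last step left them, time stands still between calls to the robot, and variables do not carry over. Pictures are saved under pics/ and viewed, and the job is handed in when it is done.

Besides the shell and the picture viewer there is one more tool, called after ">>>" by a JSON object that holds its "name" and its "arguments", one argument or row to a line. play_rows: Moves the arm, as the interface text tells. Its arguments: {"type":"object","properties":{"motion":{"type":"array","items":{"type":"array"}}},"required":["motion"]}

```bash
mkdir -p pics; ls; cat > h.py <<'E'
import numpy as np, cv2
from plant import state, cams, workorder, nets
def cam(n):
    c=cams.camera_info(n); K=np.array(c["K"],float); R,_=cv2.Rodrigues(np.array(c["rvec"],float)); t=np.array(c["tvec"],float).ravel()
    return K,float(c["k1"]),R,t
def proj(n,P):
    K,k1,R,t=cam(n); c=np.atleast_2d(P)@R.T+t; s=c[:,:2]/c[:,2:]; r2=(s**2).sum(1,keepdims=True); s=s*(1+k1*r2)
    return s@np.diag([K[0,0],K[1,1]])+K[:2,2]
def cloud(n,d):
    K,k1,R,t=cam(n); h,w=d.shape; u,v=np.meshgrid(np.arange(w),np.arange(h))
    dist=np.array([k1,0,0,0,0.])
    s=cv2.undistortPoints(np.stack([u,v],-1).reshape(-1,1,2).astype(np.float64),K,dist).reshape(h,w,2)
    pc=np.dstack([s*d[...,None],d]); W=(pc-t)@R; W[d<=0]=np.nan
    return W
def save(n,name,box=None,sc=1):
    im,d=cams.grab_frame(n); o=im[...,::-1]
    if box: o=o[box[1]:box[3],box[0]:box[2]]
    cv2.imwrite("pics/"+name,cv2.resize(o,None,fx=sc,fy=sc,interpolation=cv2.INTER_CUBIC)); return im,d
E
python3 - <<'E'
from h import *
import pickle
for n in("top","side"):
    im,d=save(n,n+"0.png",None,1.5); np.savez(n+"0.npz",im=im,d=d)
    K,k1,R,t=cam(n); print(n,K[0,0],k1,-R.T@t,R[2])
    for x in "spindle unwind_stand adapter_centre roll_centre disc_centre caliper film_spool blue_marker".split():
        print(x,[(np.round(q["at"],4).tolist(),round(q["score"],2)) for q in nets.landmark_of(n,x)[:3]])
print(state())
E
```

```text
pics
top 473.4659404508998 -0.02286642611990733 [ 0.3597144  -0.19536083  1.10272033] [ 0.14965964 -0.00549409 -0.98872231]
spindle [([0.6016, -0.0856, 0.065], 0.69)]
unwind_stand [([0.6047, -0.0805, 0.0128], 0.59)]
adapter_centre [([0.5326, -0.2425, 0.0171], 0.68), ([0.6017, -0.0825, 0.0638], 0.32)]
roll_centre [([0.563, -0.3564, 0.0197], 0.58)]
disc_centre [([0.4886, -0.44, 0.023], 0.81)]
caliper [([0.4104, -0.2716, -0.0018], 0.62), ([0.4898, -0.4408, 0.0232], 0.36)]
film_spool [([0.4991, 0.0364, -0.0017], 0.9)]
blue_marker [([0.4677, -0.101, 0.0013], 0.81)]
side 354.15791239381986 -0.08807972353487514 [0.11097076 0.19284962 0.72187942] [ 0.46986519 -0.45756689 -0.75489022]
spindle [([0.6016, -0.0762, 0.0626], 0.55)]
unwind_stand [([0.6032, -0.0785, 0.0051], 0.85)]
adapter_centre [([0.5305, -0.2385, 0.017], 0.7)]
roll_centre [([0.5703, -0.3509, 0.022], 0.95)]
disc_centre [([0.4847, -0.4418, 0.0243], 0.79)]
caliper [([0.4158, -0.2676, 0.0007], 0.65)]
film_spool [([0.5057, 0.0336, -0.0014], 0.97)]
blue_marker [([0.465, -0.0989, -0.0011], 0.63)]
{'time': 0.9, 'joint_pos': array([ 1.11094891e+00,  5.26747933e-02,  1.61287304e+00, -9.79371381e-06,
        1.47602954e+00, -1.19013336e-01]), 'joint_vel': array([-1.85557487e-03,  8.54252226e-04, -5.54506768e-05, -1.57160576e-04,
        2.16189310e-03,  2.08600014e-04]), 'joint_efforts': array([ 4.11525170e-04, -3.93678296e+01, -3.70466745e+01, -9.22462277e-05,
        2.38375733e-04, -7.36415217e-06]), 'tool_pos': array([0.20892391, 0.58903001, 0.23133534]), 'tool_rot': array([ 0.57755995, -0.40796111,  0.57754716,  0.40796019]), 'contact_force': array([-0.1101265 ,  1.5435703 ,  0.67499545]), 'ft_torque': array([0.00523478, 0.02599126, 0.01063571]), 'gripper_width': 0.9967964077937114}
```

View pics/top0.png

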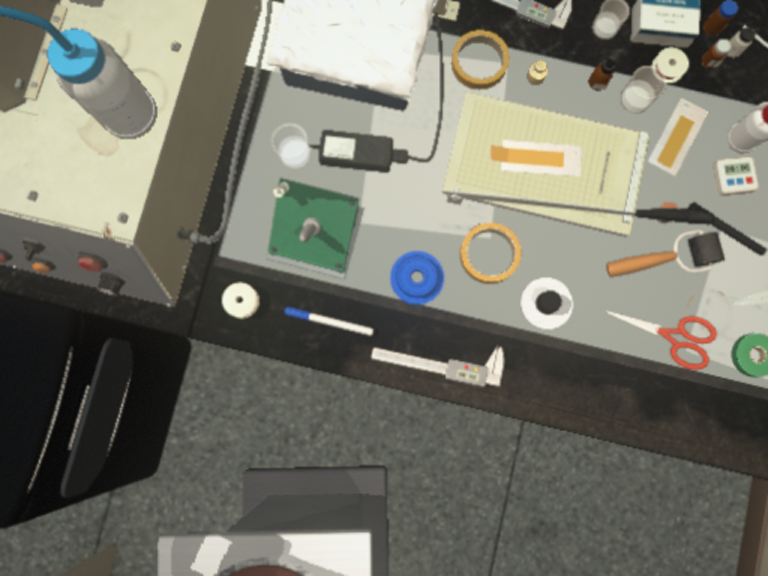

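View pics/side0.png

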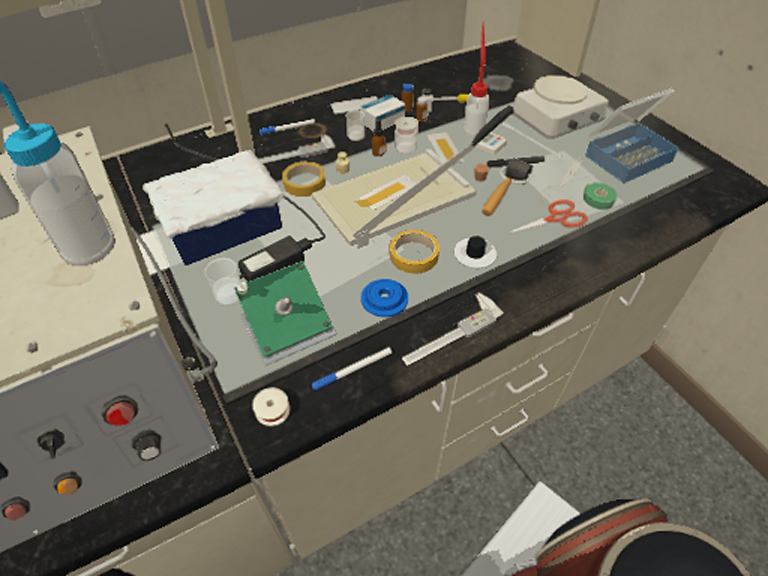

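```bash
python3 - <<'E'
from h import *
from scipy.spatial.transform import Rotation as Ro
s=state();q=s["tool_rot"];print(Ro.from_quat([q[1],q[2],q[3],q[0]]).as_matrix().round(3))
for n in("top","side"):
    z=np.load(n+"0.npz");W=cloud(n,z["d"]);im=z["im"].astype(int)
    hsv=cv2.cvtColor(z["im"],cv2.COLOR_RGB2HSV)
    np.save(n+"W.npy",W)
    # objects: fit by height bands
    def near(c,r,z0,z1):
        return (np.hypot(W[...,0]-c[0],W[...,1]-c[1])<r)&(W[...,2]>z0)&(W[...,2]<z1)
    for nm,c,r in(("ad",(.531,-.24),.06),("roll",(.566,-.354),.06),("disc",(.487,-.441),.06),):
        m=near(c,r,-.01,.08);p=W[m];print(n,nm,len(p),np.percentile(p[:,2],[5,25,50,75,95]).round(4))
    # deck plane
    m=near((.605,-.08),.09,.02,.2)&(hsv[...,0]>40)&(hsv[...,0]<90)&(hsv[...,1]>60)
    p=W[m]
    if len(p)>20:
        c=np.median(p,0);u,S,v=np.linalg.svd(p-p.mean(0),full_matrices=False);nn=v[2]*np.sign(v[2][2]);print("deck",len(p),p.mean(0).round(4),nn.round(3),"tilt",np.degrees(np.arccos(nn[2])).round(1),"yaw",np.degrees(np.arctan2(-nn[1],-nn[0])).round(1))
E
```

```text
[[ 0.    -0.942  0.334]
 [ 0.     0.334  0.942]
 [-1.    -0.     0.   ]]
top ad 2035 [0.0053 0.0081 0.0111 0.0213 0.0263]
top roll 2001 [0.0052 0.0075 0.0095 0.0271 0.0351]
top disc 2054 [0.0056 0.0082 0.0105 0.0133 0.04  ]
deck 2328 [ 0.6059 -0.0852  0.0583] [-0.512  0.146  0.847] tilt 32.1 yaw -15.9
side ad 1266 [0.0044 0.0064 0.0089 0.0204 0.0241]
side roll 1074 [0.0047 0.0066 0.0108 0.0289 0.0328]
side disc 979 [0.005  0.0066 0.0085 0.0116 0.0384]
deck 2243 [ 0.6062 -0.0788  0.0557] [-0.511  0.148  0.846] tilt 32.2 yaw -16.2
```

```bash
cat >> h.py <<'E'
def ray(n,uv,z):
    K,k1,R,t=cam(n); s=cv2.undistortPoints(np.asarray(uv,float).reshape(-1,1,2),K,np.array([k1,0,0,0,0.])).reshape(-1,2)
    dirs=np.c_[s,np.ones(len(s))]@R; o=-R.T@t
    return o+dirs*((z-o[2])/dirs[:,2])[:,None]
def circ(p):
    A=np.c_[2*p[:,:2],np.ones(len(p))]; b=(p[:,:2]**2).sum(1)
    for _ in range(5):
        x=np.linalg.lstsq(A,b,rcond=None)[0]; r=np.sqrt(x[2]+x[0]**2+x[1]**2)
        res=A@x-b; k=abs(res)<=2.0*np.std(res)+1e-12; A,b=A[k],b[k]
    return x[:2],r
E
python3 - <<'E'
from h import *
for n in("top","side"):
    z=np.load(n+"0.npz");W=np.load(n+"W.npy");im=z["im"];hsv=cv2.cvtColor(im,cv2.COLOR_RGB2HSV)
    H,S,V=hsv[...,0].astype(int),hsv[...,1].astype(int),hsv[...,2].astype(int)
    def near(c,r):return np.hypot(W[...,0]-c[0],W[...,1]-c[1])<r
    mm=near((.54,-.31),.12)&(S<40)&(V>100); zz=W[...,2][mm]; mat=np.median(zz[zz<.012]);print(n,"mat",mat)
    masks={"adap":(near((.531,-.24),.06)&(H>95)&(H<130)&(S>120),.005,.042),
     "roll":(near((.566,-.354),.07)&(H>8)&(H<28)&(S>110),.025,.0465),
     "disc":(near((.487,-.441),.055)&(S<30)&(V>200),.004,.04),"knob":(near((.487,-.441),.055)&(V<60),.032,.017)}
    for k,(m,h,R) in masks.items():
        cs,_=cv2.findContours(m.astype(np.uint8),cv2.RETR_EXTERNAL,cv2.CHAIN_APPROX_NONE)
        c=max(cs,key=cv2.contourArea).reshape(-1,2)
        p=ray(n,c,mat+h); x,r=circ(p); 
        top=W[m&(W[...,2]>mat+h-.004)]
        print(n,k,m.sum(),x.round(4),round(r,4),"want",R,"medz",np.percentile(W[m][:,2],[10,50,90]).round(4))
        hull=cv2.convexHull(c); print("   bbox",c.min(0),c.max(0))
E
cd pics; python3 - <<'E'
import cv2,numpy as np
a=np.load("../top0.npz")["im"][...,::-1];b=np.load("../side0.npz")["im"][...,::-1]
c1=cv2.resize(a[110:230,170:290],(480,480),interpolation=cv2.INTER_CUBIC);c2=cv2.resize(b[160:260,130:230],(480,480),interpolation=cv2.INTER_CUBIC)
cv2.imwrite("sp.png",np.hstack([c1[:,:400],c2[:,:400]]))
E
```

```text
top mat 0.008198080758334995
top adap 916 [ 0.5309 -0.241 ] 0.0402 want 0.042 medz [0.012  0.0221 0.0264]
   bbox [261 168] [295 202]
top roll 388 [ 0.5642 -0.3539] 0.045 want 0.0465 medz [0.03   0.0332 0.0363]
   bbox [307 149] [346 188]
top disc 619 [ 0.4868 -0.4406] 0.0394 want 0.04 medz [0.0101 0.0128 0.0153]
   bbox [347 185] [381 219]
top knob 35 [ 0.4834 -0.4351] 0.0123 want 0.017 medz [0.026  0.0374 0.042 ]
   bbox [359 197] [369 208]
side mat 0.006542590190303241
side adap 619 [ 0.5322 -0.2369] 0.0412 want 0.042 medz [0.0107 0.0208 0.0241]
   bbox [241 186] [271 210]
side roll 374 [ 0.5597 -0.3439] 0.0512 want 0.0465 medz [0.0135 0.0303 0.033 ]
   bbox [260 153] [292 181]
side disc 219 [ 0.488  -0.4377] 0.0336 want 0.04 medz [0.0093 0.0109 0.0124]
   bbox [303 159] [330 177]
side knob 148 [ 0.4806 -0.4237] 0.0225 want 0.017 medz [0.0156 0.0352 0.0395]
   bbox [311 158] [323 171]
```

View pics/sp.png

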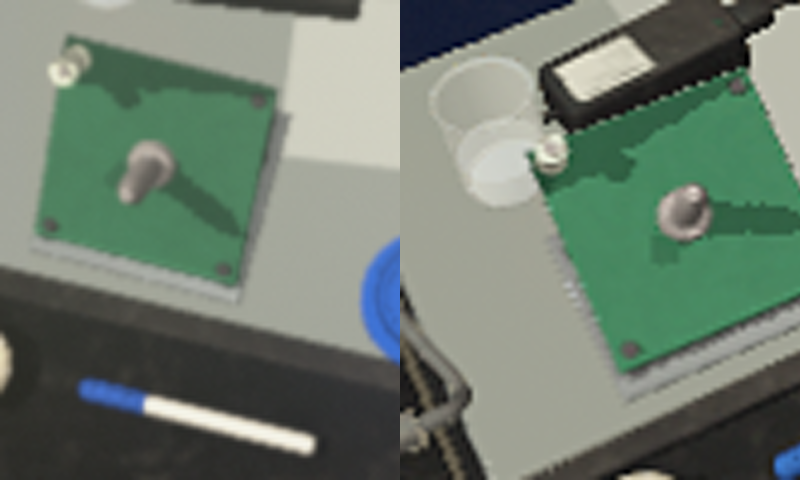

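```bash
cat > sp.py <<'E'
from h import *
from scipy.optimize import least_squares
def frame(yaw,tilt=np.radians(32)):
    cx,sx=np.cos(yaw),np.sin(yaw)
    z=np.array([-np.sin(tilt)*cx,-np.sin(tilt)*sx,np.cos(tilt)]); y=np.array([-sx,cx,0]); x=np.cross(y,z)
    return np.c_[x,y,z]
E
python3 - <<'E'
from sp import *
for n in("top","side"):
    z=np.load(n+"0.npz");im=z["im"];hsv=cv2.cvtColor(im,cv2.COLOR_RGB2HSV)
    m=((hsv[...,0]>45)&(hsv[...,0]<90)&(hsv[...,1]>70)).astype(np.uint8)
    W=np.load(n+"W.npy"); m[~(np.hypot(W[...,0]-.605,W[...,1]+.08)<.12)]=0
    m=cv2.morphologyEx(m,cv2.MORPH_CLOSE,np.ones((5,5)))
    c=max(cv2.findContours(m,cv2.RETR_EXTERNAL,cv2.CHAIN_APPROX_NONE)[0],key=cv2.contourArea)
    c=c.reshape(-1,2).astype(float)
    # fit: contour points back-projected on deck plane should lie on square +-61 (edge px inside by .5)
    K,k1,R,t=cam(n);o=-R.T@t
    s=cv2.undistortPoints(c.reshape(-1,1,2),K,np.array([k1,0,0,0,0.])).reshape(-1,2);d=np.c_[s,np.ones(len(s))]@R
    def res(p,full=False):
        F=frame(p[3]);O=p[:3]-.006*F[:,2]
        P=o+d*((F[:,2]@(O-o))/(d@F[:,2]))[:,None]; q=(P-O)@F
        return np.max(abs(q[:,:2]),1)-.0600
    for zfix in(.063,.065):
        f=least_squares(lambda p:res([p[0],p[1],zfix,p[2]]),[.603,-.083,np.radians(-16)],loss="soft_l1",f_scale=.001)
        print(n,zfix,f.x[:2].round(4),np.degrees(f.x[2]).round(2),"rms",np.sqrt(np.median(res([f.x[0],f.x[1],zfix,f.x[2]])**2)).round(5))
    f=least_squares(res,[.603,-.083,.063,np.radians(-16)],loss="soft_l1",f_scale=.001);print("free",f.x.round(4))
    F=frame(np.radians(-16)); O=np.array([f.x[0],f.x[1],f.x[2]])
    print("pred tip px",proj(n,O+.052*F[:,2]).round(1),"base",proj(n,O).round(1))
# machine front / extents
W=np.load("topW.npy"); mm=(W[...,2]>.15)&(W[...,1]>0)&(W[...,0]<.8);print("high pts x min/y min",np.nanpercentile(W[mm],[1,50,99],axis=0).round(3))
E
```

```text
top 0.063 [ 0.6028 -0.0826] -16.61 rms 0.00182
top 0.065 [ 0.6023 -0.0828] -16.66 rms 0.00194
free [ 0.6104 -0.0792  0.0296 -0.2833]
pred tip px [[201.8 158.7]] base [[207.3 151.4]]
side 0.063 [ 0.603  -0.0782] -15.81 rms 0.00105
side 0.065 [ 0.6015 -0.0774] -15.79 rms 0.00122
free [ 0.6119 -0.083   0.0507 -0.2784]
pred tip px [[190.8 200.3]] base [[189.  204.3]]
high pts x min/y min [[0.532 0.05  0.155]
 [0.672 0.138 0.267]
 [0.796 0.286 0.495]]
```

```bash
python3 - <<'E'
from h import *
W=np.load("topW.npy"); 
for x0 in np.arange(0,.55,.05):
    print(round(x0,2),[float(np.nanmax(np.r_[W[...,2][(abs(W[...,0]-x0)<.025)&(abs(W[...,1]-y)<.05)],-1]).round(2)) for y in np.arange(-.3,.61,.1)])
E
```

```text
0.0 [-0.78, -0.68, -0.69, -1.0, -1.0, -0.79, -0.79, -0.79, -0.5, -0.79]
0.05 [-0.78, -0.69, -0.49, -1.0, -1.0, -0.69, -0.79, -0.78, -0.79, -0.79]
0.1 [-0.79, 0.01, 0.01, 0.02, 0.01, 0.0, -0.79, -0.78, -0.78, -0.79]
0.15 [-0.79, 0.0, 0.01, 0.01, 0.01, 0.0, -0.79, -0.07, -0.79, -1.0]
0.2 [-0.79, -0.79, -0.79, -0.78, -0.79, -0.79, -0.79, -0.07, -1.0, -1.0]
0.25 [-0.79, -0.78, -0.79, -0.78, -0.79, -0.78, -0.79, -0.07, -1.0, -1.0]
0.3 [0.0, -0.78, -0.79, -0.79, -0.79, -0.79, -0.78, -0.07, -1.0, -1.0]
0.35 [0.02, 0.01, -0.78, -0.78, -0.79, -0.79, -0.08, -0.07, -0.08, -1.0]
0.4 [0.02, 0.01, 0.01, 0.0, -0.78, -0.79, -0.07, -0.07, -0.08, -1.0]
0.45 [0.01, 0.02, 0.02, 0.01, 0.01, 0.0, -0.07, -0.07, -0.07, -1.0]
0.5 [0.04, 0.03, 0.02, 0.03, 0.17, 0.14, 0.01, 0.0, -0.07, -1.0]
```

>>> {"name": "play_rows", "arguments": {
  "motion": [
    [-1,[0.015,-0.03,0.04],0.03],
    [-1,[0.03,-0.07,0.07],0.06],
    [-1,[0.05,-0.115,0.07],0.06],
    [-1,[0.068,-0.16,0.07],0.06],
    [-1,[0.086,-0.205,0.07],0.06]
  ]
}}

```text
time: 1.4
tool_pos: [0.2953, 0.3825, 0.302]
tool_rot: [0.565, -0.425, 0.564, 0.425]
contact_force: [1.1, -0.0, 0.4]
gripper_width: 0.997
```

>>> {"name": "play_rows", "arguments": {
  "motion": [
    [-1,[0.017,-0.045,0],0],
    [-1,[0.034,-0.09,0],0],
    [-1,[0.051,-0.135,0],0],
    [-1,[0.068,-0.18,0],0],
    [-1,[0.085,-0.225,0],0]
  ]
}}

```text
time: 1.9
tool_pos: [0.3801, 0.1573, 0.3017]
tool_rot: [0.565, -0.425, 0.564, 0.425]
contact_force: [1.2, 0.8, -0.2]
gripper_width: 0.996
```

>>> {"name": "play_rows", "arguments": {
  "motion": [
    [-1,[0.017,-0.045,0],0],
    [-1,[0.034,-0.09,0],0],
    [-1,[0.051,-0.135,0],0],
    [-1,[0.068,-0.18,0],0],
    [-1,[0.085,-0.225,-0.01],0]
  ]
}}

```text
time: 2.4
tool_pos: [0.4659, -0.0683, 0.2932]
tool_rot: [0.566, -0.426, 0.564, 0.424]
contact_force: [1.0, 0.3, -0.1]
gripper_width: 1.0
```

>>> {"name": "play_rows", "arguments": {
  "motion": [
    [-1,[0.017,-0.045,-0.02],0],
    [-1,[0.034,-0.09,-0.04],0],
    [-1,[0.05,-0.13,-0.08],0],
    [-1,[0.066,-0.17,-0.12],0],
    [-1,[0.066,-0.17,-0.165],0]
  ]
}}

```text
time: 2.9
tool_pos: [0.532, -0.2373, 0.139]
tool_rot: [0.566, -0.427, 0.565, 0.422]
contact_force: [0.2, -0.2, -0.5]
gripper_width: 0.996
```

```bash
python3 - <<'E'
from h import *
from scipy.spatial.transform import Rotation as Ro
ims=[]
for n,b in(("top",(200,110,330,240)),("side",(190,110,320,240))):
    im,d=cams.grab_frame(n); np.savez(n+"1.npz",im=im,d=d)
    s=state();q=s["tool_rot"];Rm=Ro.from_quat([q[1],q[2],q[3],q[0]]).as_matrix();T=s["tool_pos"]
    ims.append(cv2.resize(im[b[1]:b[3],b[0]:b[2],::-1],(400,400),interpolation=cv2.INTER_CUBIC))
    tips=[T+Rm@np.array([-.013,0,e*.0425]) for e in(1,-1)]
    outs=[T+Rm@np.array([-.013,y,e*.057]) for e in(1,-1) for y in(-.011,.011)]
    uv=proj(n,np.array(tips+outs));print(n,T.round(4),uv.round(1).tolist())
    o=ims[-1]
    for k,p in enumerate(uv):
        c=((p-np.array(b[:2])+.5)*400/130).astype(int);cv2.circle(o,tuple(int(v) for v in c),2,(0,0,255) if k<2 else (255,255,0),-1)
cv2.imwrite("pics/g1.png",np.hstack(ims))
E
```

```text
top [ 0.5265 -0.2344  0.1273] [[257.0, 172.1], [296.9, 182.6], [251.6, 165.3], [248.9, 175.4], [305.0, 179.3], [302.4, 189.5]]
side [ 0.5256 -0.2324  0.1292] [[240.5, 170.5], [272.2, 158.0], [232.7, 169.8], [237.1, 175.7], [275.0, 153.3], [279.8, 158.7]]
```

View pics/g1.png

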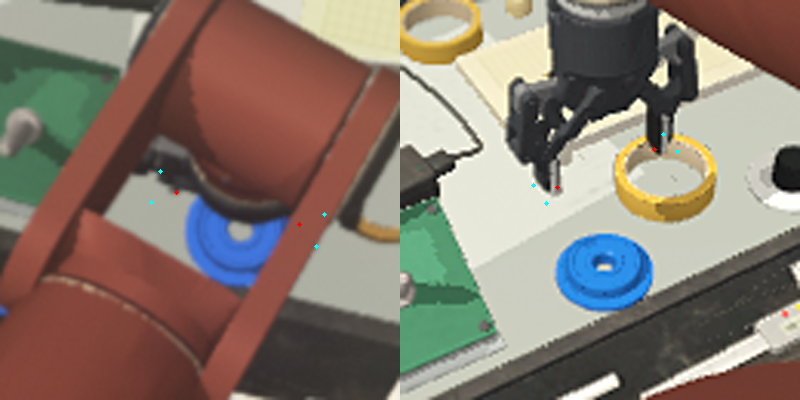

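>>> {"name": "play_rows", "arguments": {
  "motion": [
    [-1,[0,0,0],0],
    [-1,[0,0,0],0]
  ]
}}

```text
time: 3.2
tool_pos: [0.5311, -0.2334, 0.1404]
tool_rot: [0.566, -0.427, 0.564, 0.424]
contact_force: [0.9, 0.4, 0.2]
gripper_width: 1.003
```

```bash
cat > g.py <<'E'
from h import *
from scipy.spatial.transform import Rotation as Ro
import sys
def tcp():
    s=state();q=s["tool_rot"];return s["tool_pos"],Ro.from_quat([q[1],q[2],q[3],q[0]]).as_matrix(),s
def view(n,b,name,pts=None,S=640):
    im,d=cams.grab_frame(n); f=S/(b[2]-b[0])
    o=cv2.resize(im[b[1]:b[3],b[0]:b[2],::-1],None,fx=f,fy=f,interpolation=cv2.INTER_CUBIC)
    if pts is not None:
        for p in proj(n,np.array(pts)):
            c=(p-np.array(b[:2])+.5)*f; cv2.circle(o,(int(c[0]),int(c[1])),2,(0,0,255),-1)
    cv2.imwrite("pics/"+name,o[:600]); return im,d
E
python3 - <<'E'
from g import *
for i in range(3):
    T,Rm,s=tcp();print(T.round(4),s["tool_rot"].round(4),s["joint_pos"].round(4))
T,Rm,s=tcp()
tips=[T+Rm@np.array([-.013,y,e*.0425]) for e in(1,-1) for y in(-.011,.011)]
im,d=view("side",(210,110,310,200),"g2.png",tips)
T,Rm,s=tcp();print(T.round(4))
W=cloud("side",d)
# dark low finger points
m=(np.hypot(W[...,0]-.53,W[...,1]+.237)<.09)&(W[...,2]>.11)&(W[...,2]<.16)
p=(W[m]-T)@Rm
for e in(1,-1):
    k=p[:,2]*e>.03; print(k.sum(),"x max",np.percentile(p[k,0],[50,90,98]).round(4),"y",np.percentile(p[k,1],[2,50,98]).round(4),"z",np.percentile(p[k,2],[2,50,98]).round(4))
E
```

```text
[ 0.5311 -0.2334  0.1404] [ 0.5655 -0.4267  0.5643  0.4239] [-5.4230e-01  1.7000e-02  1.8052e+00  1.0000e-04  1.3152e+00 -1.8330e+00]
[ 0.5311 -0.2334  0.1404] [ 0.5655 -0.4267  0.5643  0.4239] [-5.4230e-01  1.7000e-02  1.8052e+00  1.0000e-04  1.3152e+00 -1.8330e+00]
[ 0.5311 -0.2334  0.1404] [ 0.5655 -0.4267  0.5643  0.4239] [-5.4230e-01  1.7000e-02  1.8052e+00  1.0000e-04  1.3152e+00 -1.8330e+00]
[ 0.5314 -0.2334  0.141 ]
6 x max [-0.0174 -0.0155 -0.0147] y [0.0024 0.0091 0.0104] z [0.0451 0.0507 0.0545]
14 x max [-0.0157 -0.0135 -0.0121] y [-0.0111 -0.0006  0.0102] z [-0.0441 -0.0412 -0.04  ]
```

View pics/g2.png

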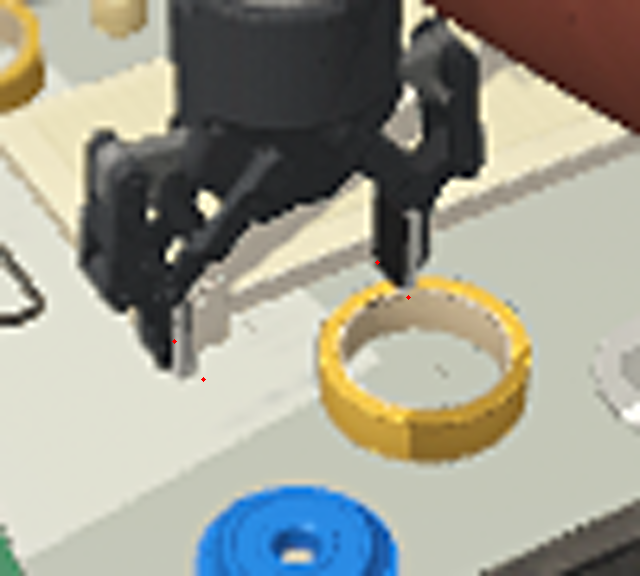

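>>> {"name": "play_rows", "arguments": {
  "motion": [
    [-1,[0,0,0],0]
  ]
}}

```text
time: 3.35
tool_pos: [0.5312, -0.2333, 0.1408]
tool_rot: [0.566, -0.427, 0.564, 0.424]
contact_force: [-0.1, -0.5, 0.5]
gripper_width: 0.999
```

>>> {"name": "play_rows", "arguments": {
  "motion": [
    [-1,[0,0,0],0]
  ]
}}

```text
time: 3.45
tool_pos: [0.5307, -0.2331, 0.1397]
tool_rot: [0.565, -0.426, 0.564, 0.424]
contact_force: [-0.4, 0.3, 0.2]
gripper_width: 1.0
```

>>> {"name": "play_rows", "arguments": {
  "motion": [
    [-1,[0,-0.002,-0.035],0],
    [-1,[0,-0.005,-0.07],0],
    [-1,[0,-0.005,-0.095],0],
    [-1,[0,-0.005,-0.11],0],
    [-1,[0,-0.005,-0.117],0]
  ]
}}

```text
time: 3.95
tool_pos: [0.5293, -0.2377, 0.0195]
tool_rot: [0.565, -0.425, 0.565, 0.426]
contact_force: [0.4, -0.8, 0.1]
gripper_width: 1.003
```

>>> {"name": "play_rows", "arguments": {
  "motion": [
    [-1,[0,0,0],0],
    [-1,[0,0,0],0]
  ]
}}

```text
time: 4.15
tool_pos: [0.5309, -0.2388, 0.0222]
tool_rot: [0.565, -0.426, 0.565, 0.424]
contact_force: [1.4, 0.5, 0.7]
gripper_width: 1.003
```

```bash
python3 - <<'E'
from g import *
T,Rm,s=tcp();print(T.round(4))
view("side",(210,150,310,240),"g3.png",[T+Rm@np.array([-.013,y,e*.0425]) for e in(1,-1) for y in(-.011,.011)])
E
```

```text
[ 0.5309 -0.2388  0.0222]
```

View pics/g3.png

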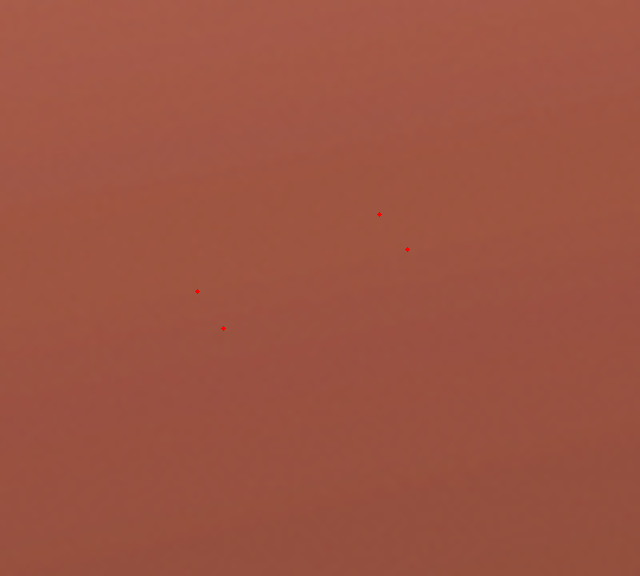

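>>> {"name": "play_rows", "arguments": {
  "motion": [
    [-1,[0,0,-0.008],0],
    [-1,[0,0,-0.013],0],
    [-1,[0,0,-0.013],0],
    [0.5,[0,0,-0.013],0],
    [1,[0,0,-0.013],0]
  ]
}}

```text
time: 4.7
tool_pos: [0.5302, -0.2384, 0.0085]
tool_rot: [0.565, -0.425, 0.565, 0.425]
contact_force: [1.8, -1.0, 0.7]
gripper_width: 0.716
```

>>> {"name": "play_rows", "arguments": {
  "motion": [
    [1,[0,0,0],0],
    [1,[0,0,0],0],
    [1,[0,0,0],0]
  ]
}}

```text
time: 5.0
tool_pos: [0.5305, -0.2386, 0.0084]
tool_rot: [0.565, -0.426, 0.565, 0.425]
contact_force: [0.3, -0.1, 5.2]
gripper_width: 0.714
```

>>> {"name": "play_rows", "arguments": {
  "motion": [
    [1,[0,0,0.01],0],
    [1,[0,0,0.04],0],
    [1,[0,0,0.08],0],
    [1,[0,0,0.115],0],
    [1,[0,0,0.13],0]
  ]
}}

```text
time: 5.5
tool_pos: [0.5312, -0.239, 0.1416]
tool_rot: [0.566, -0.427, 0.564, 0.423]
contact_force: [1.4, 0.4, -0.6]
gripper_width: 0.714
```

>>> {"name": "play_rows", "arguments": {
  "motion": [
    [1,[0,0,0.005],0],
    [1,[0,0,0.005],0]
  ]
}}

```text
time: 5.7
tool_pos: [0.5294, -0.2379, 0.1418]
tool_rot: [0.565, -0.425, 0.565, 0.425]
contact_force: [-0.5, 1.5, -1.6]
gripper_width: 0.716
```

```bash
python3 - <<'E'
from g import *
T,Rm,s=tcp();print(T.round(4))
view("side",(210,110,310,200),"g4.png",[T+Rm@np.array([-.006,y,e*.032]) for e in(1,-1) for y in(-.011,.011)])
E
```

```text
[ 0.5294 -0.2379  0.1418]
```

View pics/g4.png

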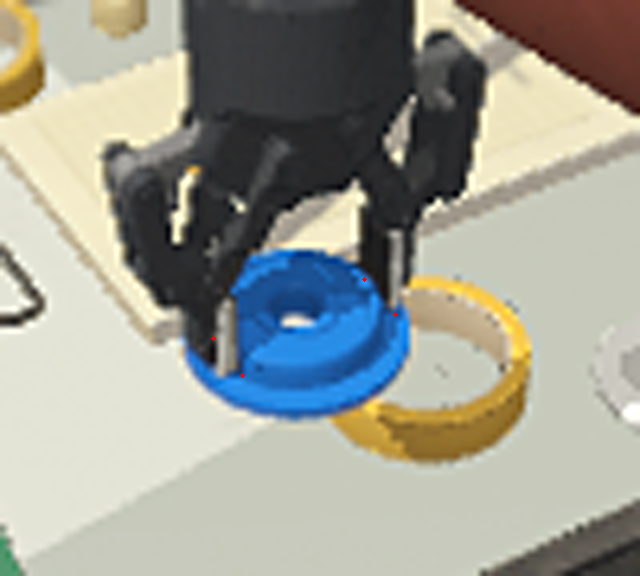

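```bash
cat > ad.py <<'E'
from g import *
T,Rm,s=tcp();im,d=cams.grab_frame("side")
print(T.round(4),[(np.round(q["at"]-T,4).tolist(),round(q["score"],2)) for q in nets.landmark_of("side","adapter_centre")[:2]])
hsv=cv2.cvtColor(im,cv2.COLOR_RGB2HSV)
m=((hsv[...,0]>98)&(hsv[...,0]<125)&(hsv[...,1]>130)).astype(np.uint8)
c=max(cv2.findContours(m,cv2.RETR_EXTERNAL,cv2.CHAIN_APPROX_NONE)[0],key=cv2.contourArea).reshape(-1,2)
# lower half of the contour = flange bottom edge/top edge
cy=c[:,1].mean(); lo=c[c[:,1]>cy]
from scipy.optimize import least_squares
for h in(.0035,.001):
    p=ray("side",lo,T[2]+h);f=least_squares(lambda q:np.hypot(p[:,0]-q[0],p[:,1]-q[1])-.042,p[:,:2].mean(0)+[.02,-.02],loss="soft_l1",f_scale=.001)
    print(h,(f.x-T[:2]).round(4),f.cost,len(lo))
# bore: bright-ish hole
E
python3 ad.py
```

```text
[ 0.5288 -0.2376  0.1406] [([-0.0007, -0.0037, 0.0067], 0.66)]
0.0035 [0.212  0.1971] 0.0007842092203042828 77
0.001 [0.2147 0.1963] 0.0007937161095200284 77
```

```bash
sed -i 's/^c=max/m[:, :225]=0;m[:,290:]=0;m[:140]=0;m[190:]=0\nc=max/' ad.py; sed -i 's/print(h,/print(h,c.min(0),c.max(0),/' ad.py; python3 ad.py
```

```text
[ 0.5284 -0.2374  0.1398] [([0.0013, -0.0024, 0.009], 0.96), ([-0.1114, -0.0329, -0.1386], 0.19)]
0.0035 [239 150] [273 175] [0.0019 0.0005] 0.00012510845699319326 53
0.001 [239 150] [273 175] [ 0.0035 -0.0011] 0.00012424098617362878 53
```

```bash
python3 - <<'E'
from sp import *
K,k1,R,t=cam("top")
P=[];u=[]
for n,uv in(("top",(203,158.25)),("side",(191.5,200.2))):
    K,k1,R,t=cam(n); s=cv2.undistortPoints(np.array(uv).reshape(1,1,2),K,np.array([k1,0,0,0,0.])).reshape(2,1); P.append(np.c_[R,t]);u.append(s)
X=cv2.triangulatePoints(P[0],P[1],u[0],u[1]);X=X[:3]/X[3];print("tip tri",X.ravel().round(4))
F=frame(np.radians(-16.2));print(F.round(3))
for O in([.6028,-.0826,.063],[.603,-.0782,.063],[.6025,-.080,.063]):
    tip=np.array(O)+.052*F[:,2]; print(tip.round(4),proj("top",tip).round(1),proj("side",tip).round(1))
    print(" at tip z .107: top",ray("top",[203,158.25],.107).round(4),"side",ray("side",[191.5,200.2],.107).round(4))
E
```

```text
tip tri [ 0.5807 -0.0761  0.0982]
[[ 0.814  0.279 -0.509]
 [-0.237  0.96   0.148]
 [ 0.53   0.     0.848]]
[ 0.5763 -0.0749  0.1071] [[201.4 158.8]] [[192.4 199.1]]
 at tip z .107: top [[ 0.5776 -0.0783  0.107 ]] side [[ 0.5753 -0.0715  0.107 ]]
[ 0.5765 -0.0705  0.1071] [[199.4 158.8]] [[190.8 200.1]]
 at tip z .107: top [[ 0.5776 -0.0783  0.107 ]] side [[ 0.5753 -0.0715  0.107 ]]
[ 0.576  -0.0723  0.1071] [[200.2 159. ]] [[191.6 199.8]]
 at tip z .107: top [[ 0.5776 -0.0783  0.107 ]] side [[ 0.5753 -0.0715  0.107 ]]
```

>>> {"name": "play_rows", "arguments": {
  "motion": [
    [1,[0.01,0.035,0],0],
    [1,[0.022,0.075,0],0],
    [1,[0.036,0.118,0],0],
    [1,[0.046,0.148,0],0],
    [1,[0.05,0.16,0],0]
  ]
}}

```text
time: 6.45
tool_pos: [0.5797, -0.0754, 0.1414]
tool_rot: [0.564, -0.425, 0.565, 0.427]
contact_force: [0.3, -0.6, -1.0]
gripper_width: 0.716
```

>>> {"name": "play_rows", "arguments": {
  "motion": [
    [1,[0,0,0],0],
    [1,[0,0,0],0],
    [1,[0,0,0],0]
  ]
}}

```text
time: 6.75
tool_pos: [0.5794, -0.0795, 0.1423]
tool_rot: [0.565, -0.425, 0.566, 0.425]
contact_force: [0.5, 0.8, -1.4]
gripper_width: 0.714
```

```bash
python3 - <<'E'
from g import *
T,Rm,s=tcp();print(T.round(4))
view("side",(150,130,250,220),"g5.png",[[.576,-.0723,.1071],[.6025,-.08,.063]])
E
```

```text
[ 0.5794 -0.0795  0.1423]
```

View pics/g5.png

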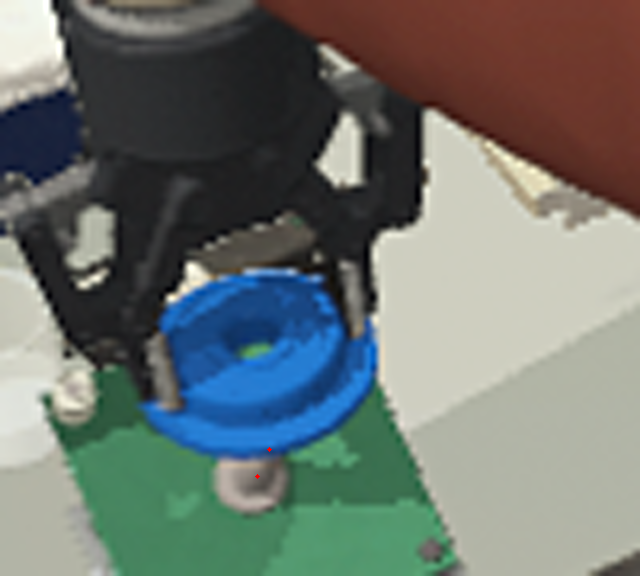

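>>> {"name": "play_rows", "arguments": {
  "motion": [
    [1,[0,0.004,-0.006],0],
    [1,[0,0.007,-0.012],0],
    [1,[0,0.007,-0.017],0],
    [1,[0,0.007,-0.02],0],
    [1,[0,0.007,-0.02],0]
  ]
}}

```text
time: 7.3
tool_pos: [0.5792, -0.0711, 0.1216]
tool_rot: [0.565, -0.425, 0.565, 0.426]
contact_force: [-0.3, 1.4, -1.4]
gripper_width: 0.715
```

```bash
python3 - <<'E'
from g import *
T,Rm,s=tcp();print(T.round(4))
view("side",(150,130,250,220),"g6.png",[[.576,-.0723,.1071],[.6025,-.08,.063]])
print([(np.round(q["at"]-T,4).tolist(),round(q["score"],2)) for q in nets.landmark_of("side","adapter_centre")[:2]])
T,Rm,s=tcp();print(T.round(4))
E
```

```text
[ 0.5792 -0.0711  0.1216]
[([0.0013, -0.0029, 0.0083], 0.58)]
[ 0.5798 -0.0712  0.1225]
```

View pics/g6.png

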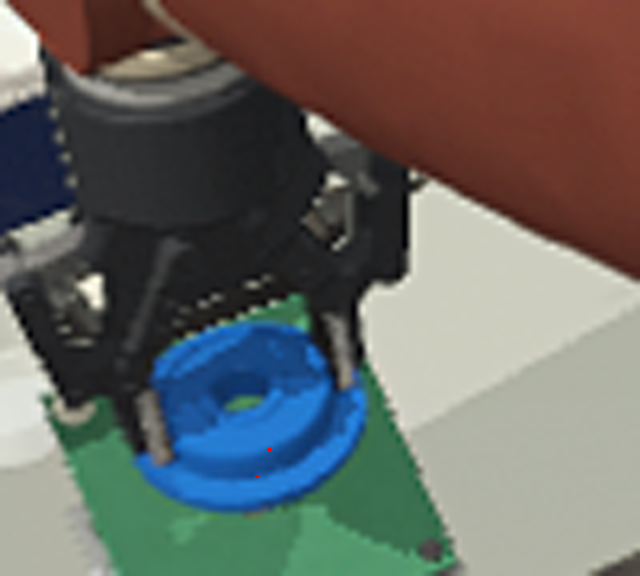

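>>> {"name": "play_rows", "arguments": {
  "motion": [
    [1,[-0.002,0.001,-0.004],0],
    [1,[-0.002,0.001,-0.009],0],
    [1,[-0.002,0.001,-0.013],0],
    [1,[-0.002,0.001,-0.015],0],
    [1,[-0.002,0.001,-0.015],0]
  ]
}}

```text
time: 7.9
tool_pos: [0.5774, -0.0701, 0.1069]
tool_rot: [0.565, -0.425, 0.565, 0.425]
contact_force: [0.4, 0.9, -1.6]
gripper_width: 0.713
```

```bash
python3 - <<'E'
from g import *
T,Rm,s=tcp();print(T.round(4),s["contact_force"])
view("side",(150,130,250,220),"g7.png")
E
```

```text
[ 0.5774 -0.0701  0.1069] [ 0.36036611  0.91581807 -1.5771112 ]
```

View pics/g7.png

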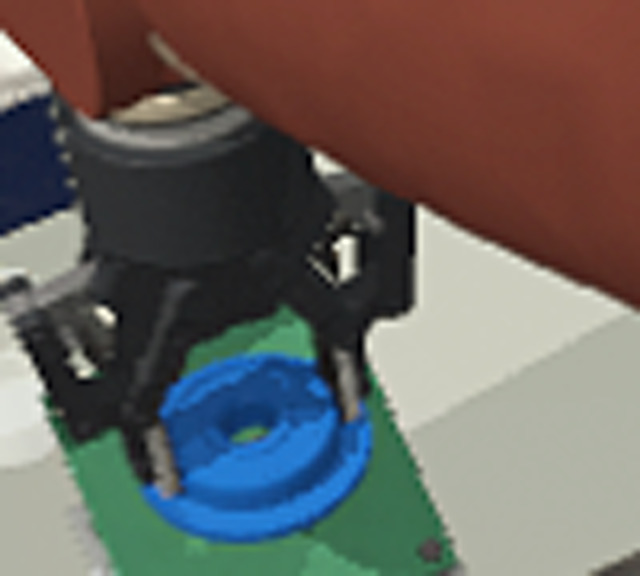

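```bash
python3 - <<'E'
from sp import *
z=np.load("side0.npz")["im"][...,::-1]; zt=np.load("top0.npz")["im"][...,::-1]
F=frame(np.radians(-16.2)); a=np.linspace(0,2*np.pi,60)
outs=[]
for n,im,b,O in(("side",z,(170,180,210,220),[.603,-.0782,.063]),("top",zt,(190,135,230,175),[.6028,-.0826,.063])):
    o=cv2.resize(im[b[1]:b[3],b[0]:b[2]],(400,400),interpolation=cv2.INTER_CUBIC);o2=o.copy()
    for r,h,col in((.0035,.052,(0,0,255)),(.008,.040,(0,255,255)),(.008,0,(255,0,0))):
        P=np.array(O)+(F@np.array([r*np.cos(a),r*np.sin(a),h+0*a])).T
        c=((proj(n,P)-np.array(b[:2])+.5)*10*8).astype(int);cv2.polylines(o2,[c.reshape(-1,1,2)],True,col,1,cv2.LINE_AA,3)
    outs+=[o2]
cv2.imwrite("pics/sp2.png",np.hstack(outs))
E
```

```text
(no output)
```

View pics/sp2.png

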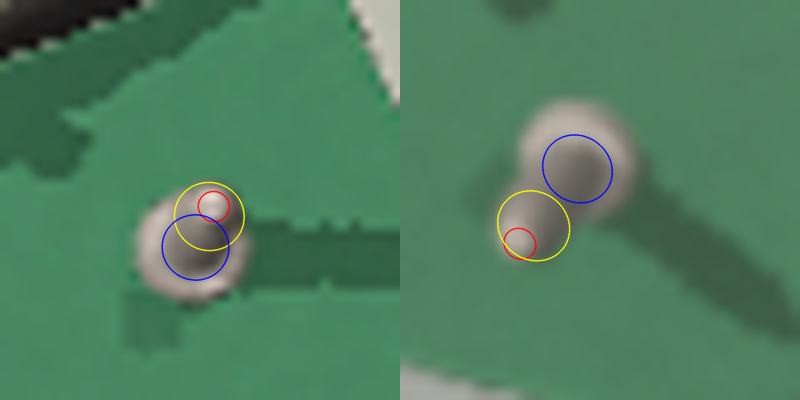

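```bash
cat > ov.py <<'E'
from sp import *
from g import tcp
def ov(n,b,name,C,parts,S=600,F=None):
    im,d=cams.grab_frame(n); f=S/(b[2]-b[0]);a=np.linspace(0,2*np.pi,80)
    o=cv2.resize(im[b[1]:b[3],b[0]:b[2],::-1],None,fx=f,fy=f,interpolation=cv2.INTER_CUBIC)
    for P0,FF,r,h,col in parts:
        P=np.array(P0)+(FF@np.array([r*np.cos(a),r*np.sin(a),h+0*a])).T
        c=((proj(n,P)-np.array(b[:2])+.5)*f*8).astype(int);cv2.polylines(o,[c.reshape(-1,1,2)],True,col,1,cv2.LINE_AA,3)
    cv2.imwrite("pics/"+name,o)
Fs=frame(np.radians(-16.2)); I=np.eye(3); OS=np.array([.603,-.0782,.063]); OT=np.array([.6028,-.0826,.063])
SP=[(OS,Fs,.0035,.052,(0,0,255))]
E
python3 - <<'E'
from ov import *
T,Rm,s=tcp(); print(T)
C=T+[0.0013,-.0029,-.0017]
ov("side",(165,170,215,215),"g8.png",C,SP+[(C,I,.042,.005,(0,255,255)),(C,I,.042,0,(0,255,255)),(C,I,.0095,.017,(255,255,255)),(C,I,.0095,0,(200,200,200)),(C,I,.032,.010,(0,0,0))],S=750)
E
```

```text
[ 0.57762786 -0.07014681  0.10724104]
```

View pics/g8.png

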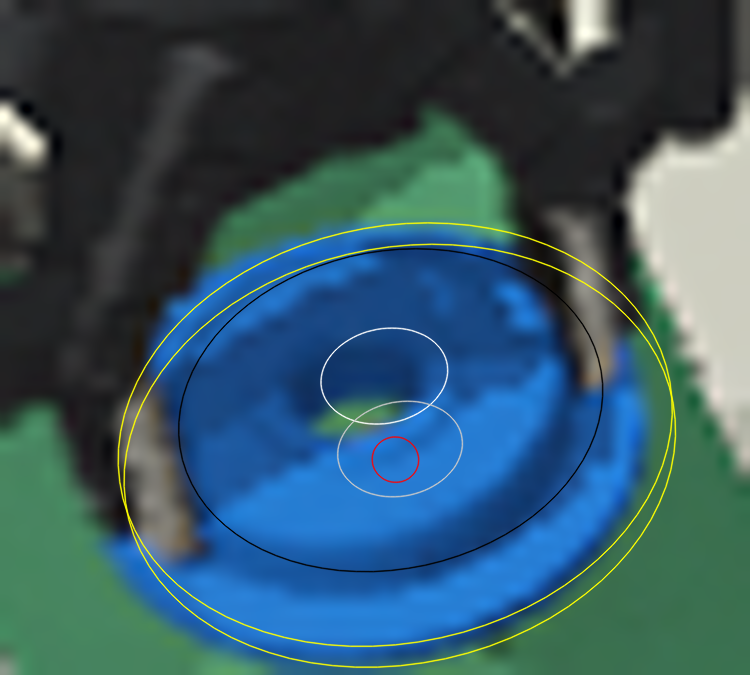

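>>> {"name": "play_rows", "arguments": {
  "motion": [
    [1,[-0.001,-0.001,0],0],
    [1,[-0.0015,-0.002,0],0],
    [1,[-0.0015,-0.002,0],0]
  ]
}}

```text
time: 8.3
tool_pos: [0.5763, -0.0724, 0.1078]
tool_rot: [0.565, -0.425, 0.565, 0.425]
contact_force: [0.0, -0.4, -0.9]
gripper_width: 0.711
```

```bash
python3 - <<'E'
from ov import *
T,Rm,s=tcp(); print(T)
C=T+[0.0043,.0002,-.0017]
ov("side",(165,170,215,215),"g9.png",C,SP+[(C,I,.042,.005,(0,255,255)),(C,I,.042,0,(0,255,255)),(C,I,.0095,.017,(255,255,255)),(C,I,.0095,0,(200,200,200)),(C,I,.032,.010,(0,0,0))],S=750)
E
```

```text
[ 0.57630671 -0.07239139  0.10775004]
```

View pics/g9.png

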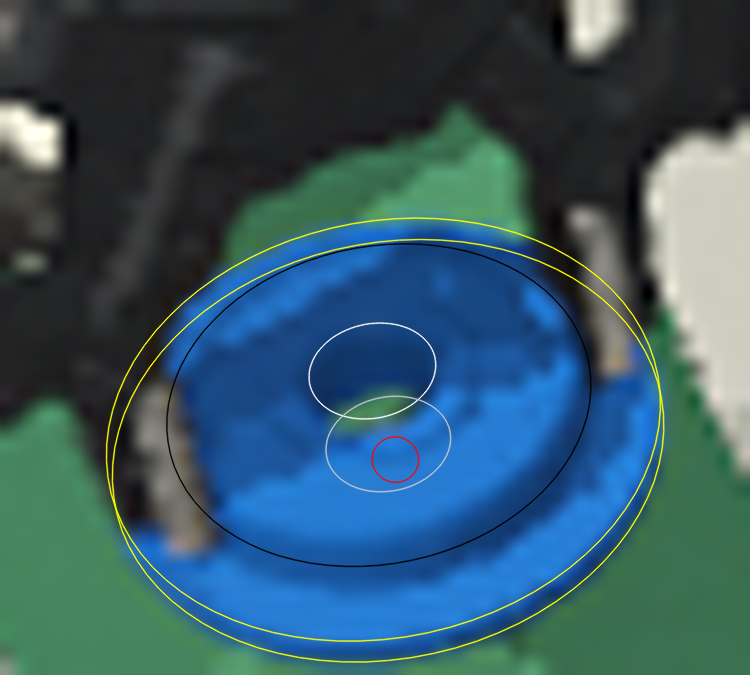

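>>> {"name": "play_rows", "arguments": {
  "motion": [
    [1,[0.0005,0,-0.002],0],
    [1,[0.001,0,-0.004],0],
    [1,[0.001,0,-0.005],0],
    [1,[0.001,0,-0.005],0]
  ]
}}

```text
time: 8.75
tool_pos: [0.5771, -0.0721, 0.1022]
tool_rot: [0.565, -0.425, 0.565, 0.425]
contact_force: [0.7, 0.8, -0.8]
gripper_width: 0.714
```

>>> {"name": "play_rows", "arguments": {
  "motion": [
    [1,[0.001,0,-0.002],0],
    [1,[0.001,0,-0.004],0],
    [1,[0.001,0,-0.004],0],
    [1,[0.001,0,-0.004],0]
  ]
}}

```text
time: 9.15
tool_pos: [0.5789, -0.0724, 0.0989]
tool_rot: [0.565, -0.426, 0.565, 0.425]
contact_force: [2.7, -1.6, -2.0]
gripper_width: 0.71
```

```bash
python3 - <<'E'
from ov import *
T,Rm,s=tcp(); print(T)
C=T+[0.0043,.0002,-.0017]
ov("side",(165,170,215,215),"g10.png",C,SP+[(C,I,.042,.005,(0,255,255)),(C,I,.0095,.017,(255,255,255))],S=750)
E
```

```text
[ 0.57892162 -0.07241719  0.09892622]
```

View pics/g10.png

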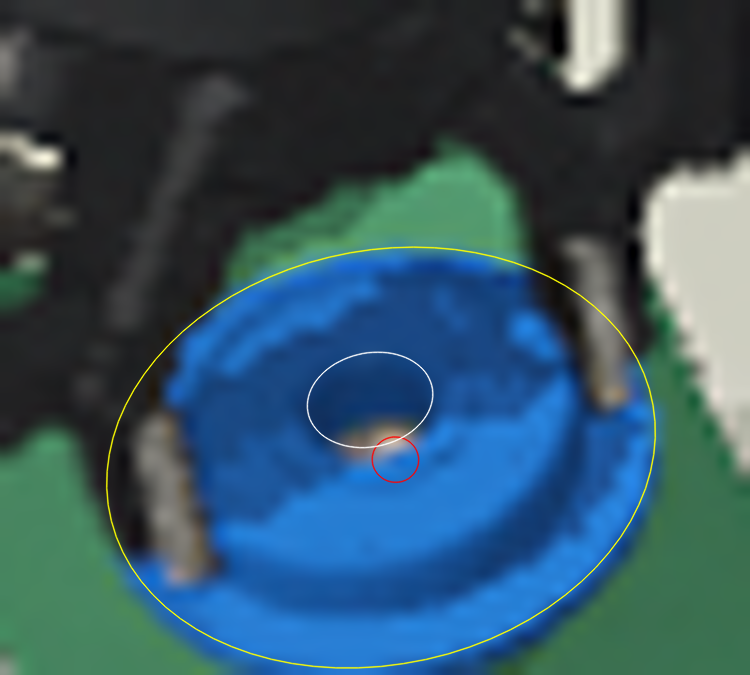

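>>> {"name": "play_rows", "arguments": {
  "motion": [
    [1,[0.002,-0.0005,-0.001],0],
    [1,[0.003,-0.001,-0.003],0],
    [1,[0.003,-0.001,-0.004],0],
    [1,[0.003,-0.001,-0.004],0]
  ]
}}

```text
time: 9.6
tool_pos: [0.5814, -0.0732, 0.0946]
tool_rot: [0.565, -0.425, 0.565, 0.425]
contact_force: [1.2, -0.5, -0.6]
gripper_width: 0.713
```

```bash
python3 - <<'E'
from ov import *
T,Rm,s=tcp(); print(T)
C=T+[0.0043,.0002,-.0017]
ov("side",(165,170,215,215),"g11.png",C,[],S=750)
E
```

```text
[ 0.58142384 -0.07324941  0.09457951]
```

View pics/g11.png

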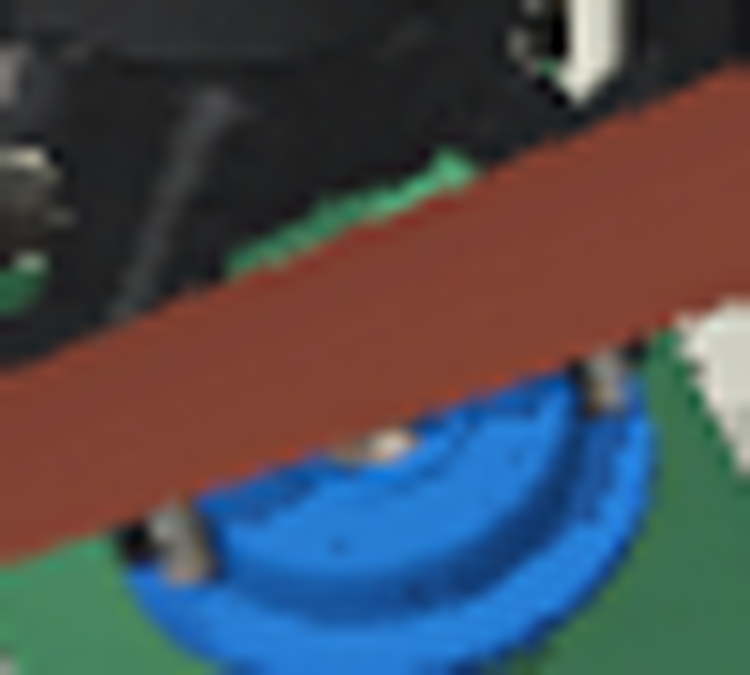

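>>> {"name": "play_rows", "arguments": {
  "motion": [
    [1,[0.001,0,-0.002],0],
    [1,[0.002,-0.0005,-0.004],0],
    [1,[0.002,-0.0005,-0.004],0],
    [1,[0.002,-0.0005,-0.004],0]
  ]
}}

```text
time: 10.05
tool_pos: [0.5823, -0.0732, 0.0922]
tool_rot: [0.564, -0.424, 0.566, 0.426]
contact_force: [-8.4, 2.3, 12.3]
gripper_width: 0.714
```

>>> {"name": "play_rows", "arguments": {
  "motion": [
    [-1,[0,0,0],0],
    [-1,[0,0,0],0],
    [-1,[0,0,0],0]
  ]
}}

```text
time: 10.35
tool_pos: [0.583, -0.0736, 0.09]
tool_rot: [0.565, -0.425, 0.565, 0.425]
contact_force: [0.0, -0.2, 0.6]
gripper_width: 0.996
```

>>> {"name": "play_rows", "arguments": {
  "motion": [
    [-1,[0,0,0.01],0],
    [-1,[0,0,0.03],0],
    [-1,[0,0,0.06],0],
    [-1,[0,0,0.08],0],
    [-1,[0,0,0.09],0]
  ]
}}

```text
time: 10.85
tool_pos: [0.5846, -0.074, 0.1839]
tool_rot: [0.566, -0.426, 0.564, 0.424]
contact_force: [0.6, -0.6, -0.4]
gripper_width: 0.998
```

```bash
python3 - <<'E'
from ov import *
T,Rm,s=tcp(); print(T)
O=OS
ov("side",(150,160,230,225),"g12.png",O,SP+[(O,Fs,.042,0,(0,255,255)),(O,Fs,.042,.005,(0,255,255)),(O,Fs,.032,.017,(255,255,255))],S=720)
E
```

```text
[ 0.584614   -0.07404314  0.18389307]
```

View pics/g12.png

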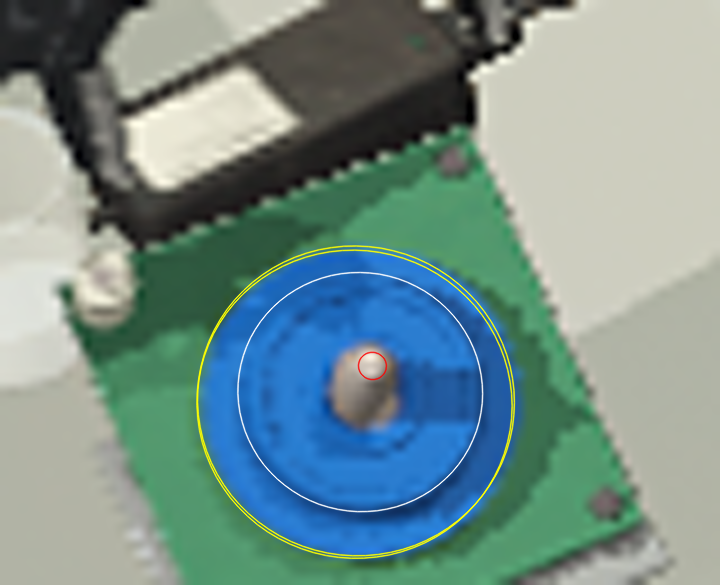

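>>> {"name": "play_rows", "arguments": {
  "motion": [
    [-1,[-0.003,-0.035,0],0],
    [-0.3,[-0.007,-0.08,0],0],
    [0,[-0.012,-0.125,0],0],
    [0,[-0.016,-0.17,0],0],
    [0,[-0.02,-0.215,0],0]
  ]
}}

```text
time: 11.4
tool_pos: [0.5624, -0.29, 0.1792]
tool_rot: [0.565, -0.425, 0.565, 0.426]
contact_force: [0.9, 0.4, -0.1]
gripper_width: 0.501
```

>>> {"name": "play_rows", "arguments": {
  "motion": [
    [0,[-0.004,-0.04,-0.01],0],
    [0,[-0.007,-0.07,-0.025],0],
    [0,[-0.01,-0.09,-0.045],0],
    [0,[-0.012,-0.1,-0.06],0],
    [0,[-0.012,-0.103,-0.065],0]
  ]
}}

```text
time: 11.9
tool_pos: [0.5495, -0.3911, 0.1118]
tool_rot: [0.565, -0.423, 0.566, 0.427]
contact_force: [-0.6, 0.3, -0.1]
gripper_width: 0.498
```

>>> {"name": "play_rows", "arguments": {
  "motion": [
    [0,[0,0,0],0],
    [0,[0,0,0],0]
  ]
}}

```text
time: 12.1
tool_pos: [0.5519, -0.3909, 0.1161]
tool_rot: [0.565, -0.426, 0.565, 0.425]
contact_force: [0.3, 0.1, 0.9]
gripper_width: 0.498
```

```bash
python3 - <<'E'
from ov import *
T,Rm,s=tcp(); print(T,s["gripper_width"])
C=np.array([.564,-.3515,.007])+[.003,.0005,0]
ov("side",(240,100,340,190),"g13.png",C,[(C,I,.0465,.025,(0,255,255)),(C,I,.0345,.025,(255,255,255)),(C,I,.0465,0,(0,0,255))],S=640)
E
```

```text
[ 0.55189237 -0.3908518   0.11614072] 0.4977704077814631
```

View pics/g13.png

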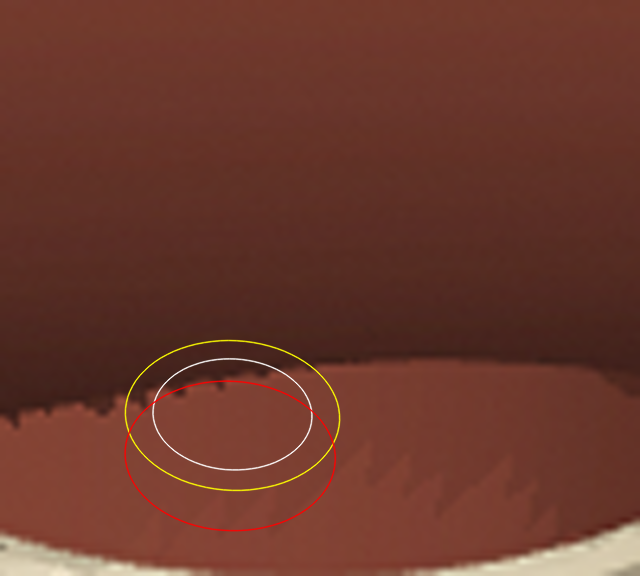

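```bash
python3 - <<'E'
from ov import *
a=np.linspace(0,2*np.pi,80);outs=[]
for n,b,C,D in(("top",(295,135,395,235),[.564,-.354,.008],[.4868,-.4406,.008]),("side",(250,130,350,230),[.567,-.351,.0065],[.4895,-.438,.0065])):
    o=cv2.resize(np.load(n+"0.npz")["im"][b[1]:b[3],b[0]:b[2],::-1],(400,400),interpolation=cv2.INTER_CUBIC)
    for P0,r,h,col in((C,.0465,.025,(0,0,255)),(C,.0345,.025,(255,255,255)),(C,.0465,0,(255,0,0)),(D,.04,.004,(0,0,255)),(D,.04,0,(255,0,0)),(D,.017,.032,(0,255,255))):
        P=np.array(P0)+np.array([r*np.cos(a),r*np.sin(a),h+0*a]).T
        c=((proj(n,P)-np.array(b[:2])+.5)*4*8).astype(int);cv2.polylines(o,[c.reshape(-1,1,2)],True,col,1,cv2.LINE_AA,3)
    outs.append(o)
cv2.imwrite("pics/rd.png",np.hstack(outs))
E
```

```text
(no output)
```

View pics/rd.png

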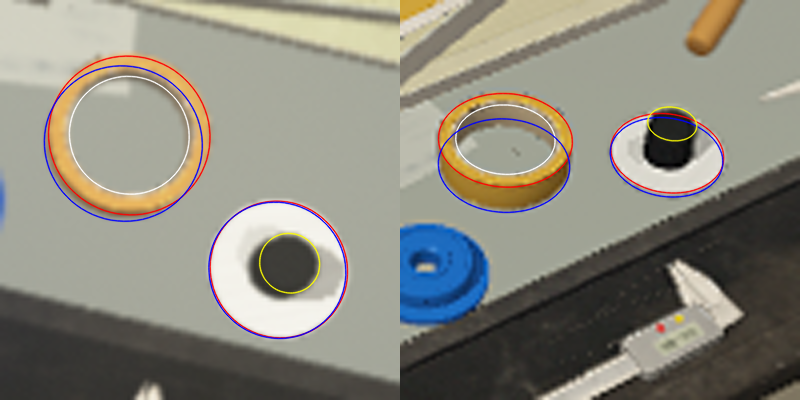

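>>> {"name": "play_rows", "arguments": {
  "motion": [
    [0,[0,0,-0.025],0],
    [0,[0,0,-0.055],0],
    [0,[0,0,-0.078],0],
    [0,[0,0,-0.09],0],
    [0,[0,0,-0.095],0]
  ]
}}

```text
time: 12.65
tool_pos: [0.5513, -0.3909, 0.02]
tool_rot: [0.565, -0.425, 0.565, 0.426]
contact_force: [-0.2, -0.4, 0.1]
gripper_width: 0.501
```

>>> {"name": "play_rows", "arguments": {
  "motion": [
    [0,[0,0,0],0],
    [0,[0,0,0],0],
    [0.5,[0,0,0],0],
    [1,[0,0,0],0],
    [1,[0,0,0],0]
  ]
}}

```text
time: 13.15
tool_pos: [0.552, -0.3923, 0.0219]
tool_rot: [0.565, -0.426, 0.565, 0.424]
contact_force: [-0.6, 0.5, 3.4]
gripper_width: 0.094
```

>>> {"name": "play_rows", "arguments": {
  "motion": [
    [1,[0,0,0],0],
    [1,[0,0,0],0],
    [1,[0,0,0],0]
  ]
}}

```text
time: 13.45
tool_pos: [0.552, -0.3923, 0.0219]
tool_rot: [0.565, -0.426, 0.565, 0.424]
contact_force: [-0.9, -0.1, 6.8]
gripper_width: 0.096
```

>>> {"name": "play_rows", "arguments": {
  "motion": [
    [1,[0,0,0.015],0],
    [1,[0,0,0.05],0],
    [1,[0.002,0.02,0.09],0],
    [1,[0.006,0.06,0.12],0],
    [1,[0.01,0.1,0.132],0]
  ]
}}

```text
time: 13.95
tool_pos: [0.5627, -0.2922, 0.1575]
tool_rot: [0.566, -0.427, 0.565, 0.423]
contact_force: [-0.0, 0.2, -0.8]
gripper_width: 0.102
```

>>> {"name": "play_rows", "arguments": {
  "motion": [
    [1,[0.005,0.045,0.003],0],
    [1,[0.01,0.09,0.003],0],
    [1,[0.014,0.13,0.003],0],
    [1,[0.017,0.16,0.003],0],
    [1,[0.018,0.174,0.003],0]
  ]
}}

```text
time: 14.45
tool_pos: [0.5788, -0.115, 0.1555]
tool_rot: [0.564, -0.426, 0.565, 0.426]
contact_force: [0.1, -0.4, -0.6]
gripper_width: 0.102
```

>>> {"name": "play_rows", "arguments": {
  "motion": [
    [1,[0,0,0],0],
    [1,[0,0,0],0],
    [1,[0,0,0],0]
  ]
}}

```text
time: 14.75
tool_pos: [0.5792, -0.1191, 0.1556]
tool_rot: [0.565, -0.425, 0.566, 0.425]
contact_force: [-0.1, -0.6, -1.5]
gripper_width: 0.1
```

```bash
cat > rv.py <<'E'
from ov import *
import sys
T,Rm,s=tcp(); print(T.round(4),s["gripper_width"],s["contact_force"].round(1))
ys=Fs[:,1]
C=T+.0415*ys+np.array([.0035,.0005,-.0149])
ov("side",tuple(int(v) for v in sys.argv[2].split(",")) if len(sys.argv)>2 else (140,120,240,210),sys.argv[1],C,SP+[(OS,Fs,.032,.017,(255,0,255)),(C,I,.0465,.025,(0,255,255)),(C,I,.0345,.025,(255,255,255)),(C,I,.0465,0,(0,0,255))],S=640)
d=C-OS; xh=np.array([.96,-.279]); print("roll centre rel O: xh",(d[:2]@xh).round(4),"y",(d[:2]@ys[:2]).round(4),"bottom z",d[2].round(4))
E
python3 rv.py g14.png
```

```text
[ 0.5792 -0.1191  0.1556] 0.09950187770065252 [-0.1 -0.6 -1.5]
roll centre rel O: xh -0.0083 y -0.0029 bottom z 0.0777
```

View pics/g14.png

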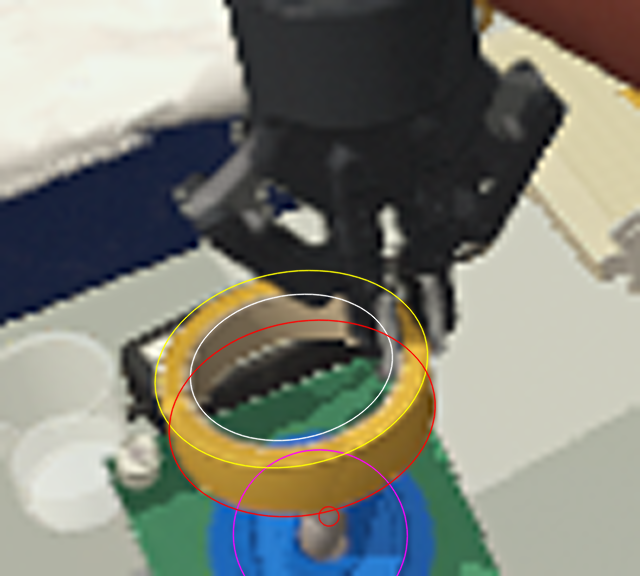

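>>> {"name": "play_rows", "arguments": {
  "motion": [
    [1,[0,0.002,-0.01],0],
    [1,[0,0.004,-0.02],0],
    [1,[0,0.0045,-0.027],0],
    [1,[0,0.0045,-0.032],0],
    [1,[0,0.0045,-0.032],0]
  ]
}}

```text
time: 15.3
tool_pos: [0.5784, -0.1129, 0.1219]
tool_rot: [0.565, -0.424, 0.566, 0.426]
contact_force: [-0.8, -0.7, -2.4]
gripper_width: 0.097
```

```bash
python3 rv.py g15.png 150,150,230,222
```

```text
[ 0.5784 -0.1129  0.1219] 0.09691757070633415 [-0.8 -0.7 -2.4]
roll centre rel O: xh -0.0107 y 0.0028 bottom z 0.044
```

View pics/g15.png

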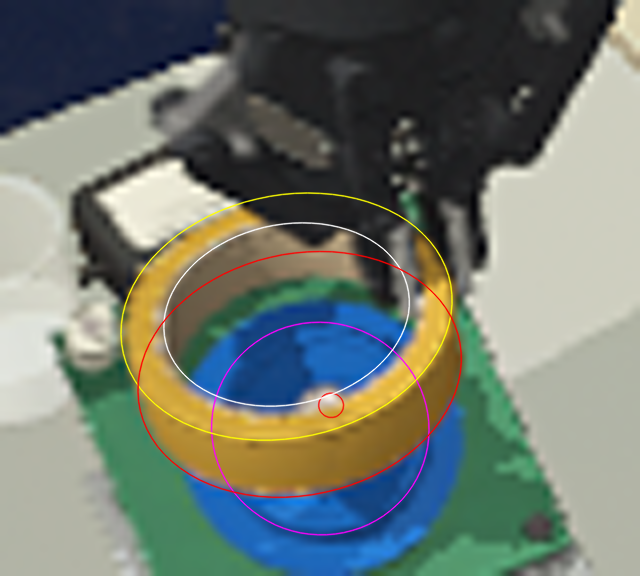

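>>> {"name": "play_rows", "arguments": {
  "motion": [
    [1,[-0.0005,-0.002,-0.004],0],
    [1,[-0.001,-0.003,-0.008],0],
    [1,[-0.001,-0.003,-0.012],0],
    [1,[-0.001,-0.003,-0.013],0],
    [1,[-0.001,-0.003,-0.013],0]
  ]
}}

```text
time: 15.85
tool_pos: [0.5781, -0.1161, 0.1102]
tool_rot: [0.565, -0.425, 0.565, 0.425]
contact_force: [0.3, 0.2, -1.2]
gripper_width: 0.095
```

```bash
python3 rv.py g16.png 150,150,230,222
```

```text
[ 0.5781 -0.1161  0.1102] 0.09546113186846215 [ 0.3  0.2 -1.2]
roll centre rel O: xh -0.0101 y -0.0004 bottom z 0.0323
```

View pics/g16.png

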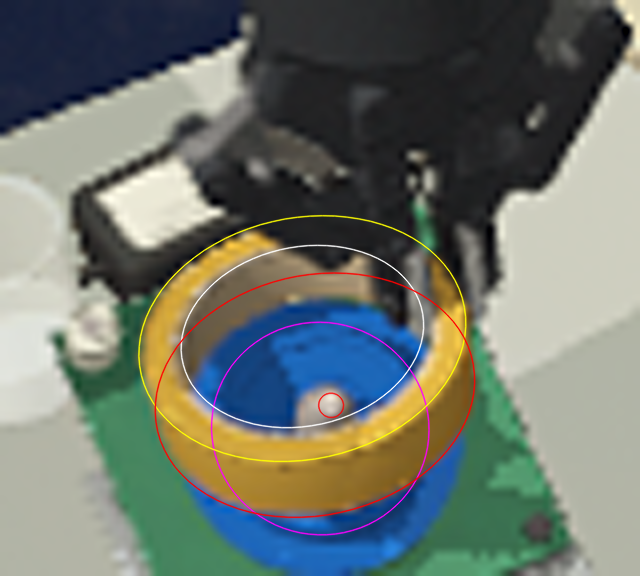

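>>> {"name": "play_rows", "arguments": {
  "motion": [
    [1,[0,0,-0.0015],0],
    [1,[0,0,-0.003],0],
    [1,[0,0,-0.004],0],
    [1,[0,0,-0.004],0]
  ]
}}

```text
time: 16.3
tool_pos: [0.5781, -0.1161, 0.1063]
tool_rot: [0.565, -0.425, 0.565, 0.425]
contact_force: [0.5, 0.8, -1.8]
gripper_width: 0.101
```

>>> {"name": "play_rows", "arguments": {
  "motion": [
    [1,[0,0,-0.0015],0],
    [1,[0,0,-0.003],0],
    [1,[0,0,-0.003],0]
  ]
}}

```text
time: 16.6
tool_pos: [0.5781, -0.1161, 0.1032]
tool_rot: [0.565, -0.425, 0.565, 0.425]
contact_force: [-0.1, -0.5, -0.9]
gripper_width: 0.099
```

>>> {"name": "play_rows", "arguments": {
  "motion": [
    [1,[0,0,-0.0015],0],
    [1,[0,0,-0.003],0],
    [1,[0,0,-0.003],0]
  ]
}}

```text
time: 16.9
tool_pos: [0.5785, -0.1163, 0.1007]
tool_rot: [0.565, -0.425, 0.565, 0.425]
contact_force: [0.8, -0.1, -0.2]
gripper_width: 0.1
```

```bash
python3 rv.py g17.png 150,150,230,222
```

```text
[ 0.5785 -0.1163  0.1007] 0.10032456477190675 [ 0.8 -0.1 -0.2]
roll centre rel O: xh -0.0097 y -0.0004 bottom z 0.0228
```

View pics/g17.png

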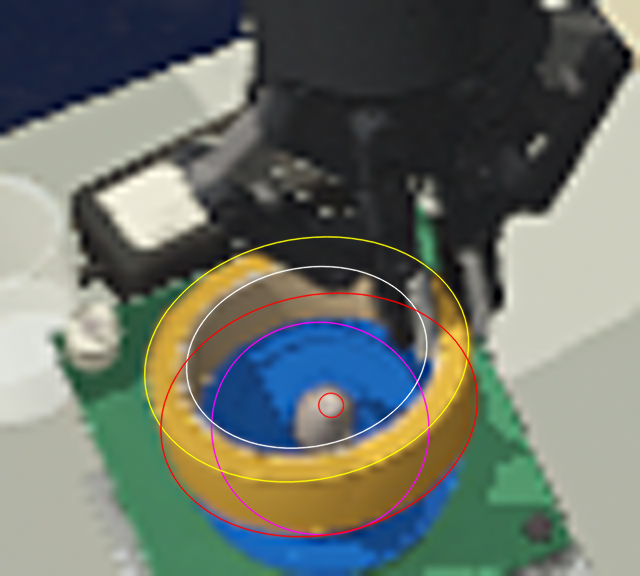

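>>> {"name": "play_rows", "arguments": {
  "motion": [
    [0.55,[0,0,0],0],
    [0.55,[0,0,0],0],
    [0.55,[0,0,0],0],
    [0.55,[0,0,0],0]
  ]
}}

```text
time: 17.35
tool_pos: [0.5783, -0.1162, 0.1006]
tool_rot: [0.565, -0.425, 0.565, 0.425]
contact_force: [0.7, -0.3, -0.6]
gripper_width: 0.221
```

```bash
cat > rs.py <<'E'
from ov import *
import sys
T,Rm,s=tcp(); print(T.round(4),s["gripper_width"],s["contact_force"].round(1))
ov("side",(150,150,230,222),sys.argv[1],None,SP+[(OS,Fs,.0465,.030,(0,255,255)),(OS,Fs,.0345,.030,(255,255,255)),(OS,Fs,.0465,.005,(0,0,255))],S=640)
E
python3 rs.py g18.png
```

```text
[ 0.5783 -0.1162  0.1006] 0.22086516134977804 [ 0.7 -0.3 -0.6]
```

View pics/g18.png

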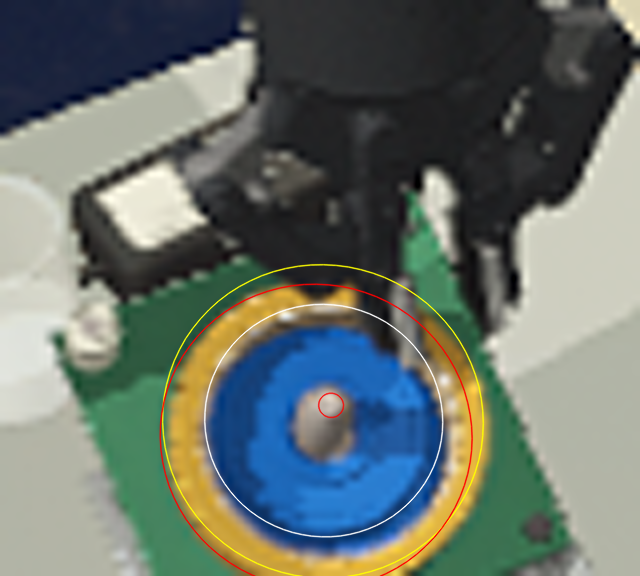

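>>> {"name": "play_rows", "arguments": {
  "motion": [
    [0.55,[0,0,0.01],0],
    [0.55,[0,0,0.04],0],
    [0.55,[0,0,0.07],0],
    [0.55,[0,-0.03,0.09],0],
    [0.55,[0,-0.07,0.1],0]
  ]
}}

```text
time: 17.9
tool_pos: [0.5798, -0.1861, 0.2048]
tool_rot: [0.565, -0.428, 0.563, 0.424]
contact_force: [0.2, -0.2, 0.8]
gripper_width: 0.224
```

```bash
python3 rs.py g19.png; python3 - <<'E'
from ov import *
im,d=cams.grab_frame("side");W=cloud("side",d);q=(W-OS)@Fs
h=cv2.cvtColor(im,cv2.COLOR_RGB2HSV);m=(h[...,0]>8)&(h[...,0]<30)&(h[...,1]>100)&(np.hypot(q[...,0],q[...,1])<.055)&(abs(q[...,2])<.08)
r=np.hypot(q[...,0],q[...,1])
for a in range(-180,180,45):
    k=m&(abs((np.degrees(np.arctan2(q[...,1],q[...,0]))-a+180)%360-180)<22);print(a,k.sum(),np.nanmedian(q[k][:,2]).round(4) if k.any() else None, np.nanpercentile(q[k][:,2],90).round(4) if k.any() else None)
b=(h[...,0]>98)&(h[...,0]<125)&(h[...,1]>130)&(r<.03)&(abs(q[...,2])<.06);print("plug top",b.sum(),np.nanmedian(q[b],0).round(4))
E
```

```text
[ 0.5798 -0.1861  0.2048] 0.22428682677769718 [ 0.2 -0.2  0.8]
-180 62 0.028 0.0294
-135 56 0.0277 0.0295
-90 48 0.0281 0.0299
-45 43 0.0282 0.0294
0 48 0.0282 0.0294
45 49 0.0287 0.0307
90 58 0.0277 0.0294
135 75 0.0277 0.0294
plug top 435 [-0.0005  0.0015  0.014 ]
```

View pics/g19.png

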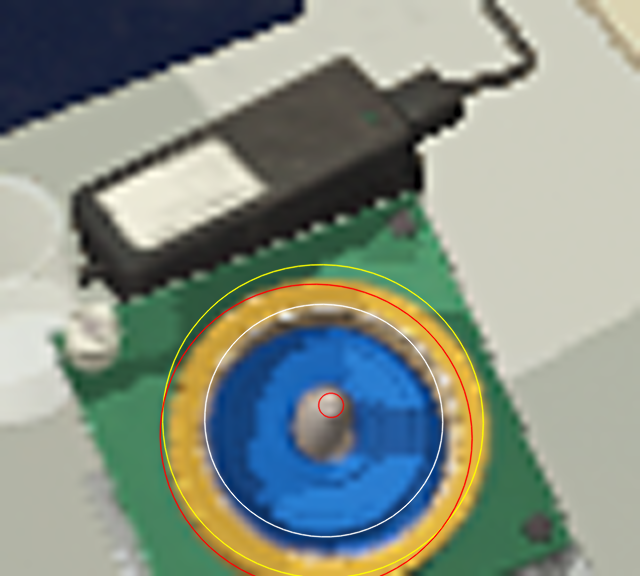

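>>> {"name": "play_rows", "arguments": {
  "motion": [
    [0.2,[-0.014,-0.038,0],0],
    [-0.4,[-0.03,-0.08,0],0],
    [-0.4,[-0.046,-0.123,-0.005],0],
    [-0.4,[-0.062,-0.166,-0.015],0],
    [-0.4,[-0.077,-0.207,-0.035],0]
  ]
}}

```text
time: 18.5
tool_pos: [0.5015, -0.3951, 0.1676]
tool_rot: [0.565, -0.427, 0.565, 0.424]
contact_force: [1.1, -0.7, 0.2]
gripper_width: 0.701
```

>>> {"name": "play_rows", "arguments": {
  "motion": [
    [-0.4,[-0.009,-0.025,-0.03],0],
    [-0.4,[-0.015,-0.04,-0.06],0],
    [-0.4,[-0.016,-0.044,-0.085],0],
    [-0.4,[-0.016,-0.045,-0.1],0],
    [-0.4,[-0.016,-0.045,-0.105],0]
  ]
}}

```text
time: 19.0
tool_pos: [0.4846, -0.4367, 0.0583]
tool_rot: [0.565, -0.424, 0.565, 0.427]
contact_force: [0.2, -0.3, -0.2]
gripper_width: 0.702
```

>>> {"name": "play_rows", "arguments": {
  "motion": [
    [-0.4,[0,0,0],0],
    [-0.4,[0,0,0],0]
  ]
}}

```text
time: 19.2
tool_pos: [0.4864, -0.4384, 0.0623]
tool_rot: [0.565, -0.426, 0.565, 0.424]
contact_force: [0.1, -0.4, -0.2]
gripper_width: 0.701
```

Position matches target; descend and grip the knob.

>>> {"name": "play_rows", "arguments": {
  "motion": [
    [-0.4,[0,0,-0.018],0],
    [-0.4,[0,0,-0.033],0],
    [-0.4,[0,0,-0.041],0],
    [-0.4,[0,0,-0.043],0],
    [-0.4,[0,0,-0.043],0]
  ]
}}

```text
time: 19.7
tool_pos: [0.4849, -0.4377, 0.0165]
tool_rot: [0.565, -0.425, 0.565, 0.426]
contact_force: [-0.1, -0.5, -0.3]
gripper_width: 0.7
```

>>> {"name": "play_rows", "arguments": {
  "motion": [
    [0.5,[0,0,0],0],
    [1,[0,0,0],0],
    [1,[0,0,0],0],
    [1,[0,0,0],0],
    [1,[0,0,0],0]
  ]
}}

```text
time: 20.2
tool_pos: [0.4858, -0.4389, 0.0187]
tool_rot: [0.565, -0.426, 0.565, 0.424]
contact_force: [-0.3, -0.3, 4.1]
gripper_width: 0.373
```

>>> {"name": "play_rows", "arguments": {
  "motion": [
    [1,[0,0,0],0],
    [1,[0,0,0.015],0],
    [1,[0,0,0.05],0],
    [1,[0.01,0.02,0.09],0],
    [1,[0.02,0.05,0.125],0]
  ]
}}

```text
time: 20.7
tool_pos: [0.5047, -0.3884, 0.144]
tool_rot: [0.565, -0.424, 0.566, 0.425]
contact_force: [-0.3, -0.6, -1.5]
gripper_width: 0.375
```

>>> {"name": "play_rows", "arguments": {
  "motion": [
    [1,[0.01,0.04,0.01],0],
    [1,[0.02,0.085,0.015],0],
    [1,[0.03,0.13,0.015],0],
    [1,[0.04,0.175,0.015],0],
    [1,[0.05,0.22,0.015],0]
  ]
}}

```text
time: 21.2
tool_pos: [0.5546, -0.166, 0.1573]
tool_rot: [0.565, -0.425, 0.565, 0.426]
contact_force: [0.3, 0.4, -1.4]
gripper_width: 0.379
```

>>> {"name": "play_rows", "arguments": {
  "motion": [
    [1,[0.009,0.035,0],0],
    [1,[0.015,0.065,0],0],
    [1,[0.019,0.083,0],0],
    [1,[0.021,0.092,0],0],
    [1,[0.022,0.095,0],0]
  ]
}}

```text
time: 21.7
tool_pos: [0.5768, -0.0724, 0.1572]
tool_rot: [0.565, -0.425, 0.565, 0.426]
contact_force: [0.3, 0.8, -1.9]
gripper_width: 0.376
```

>>> {"name": "play_rows", "arguments": {
  "motion": [
    [1,[0,0,0],0],
    [1,[0,0,0],0],
    [1,[0,0,0],0]
  ]
}}

```text
time: 22.0
tool_pos: [0.5771, -0.0741, 0.1575]
tool_rot: [0.565, -0.425, 0.565, 0.425]
contact_force: [-0.1, -0.2, -1.5]
gripper_width: 0.378
```

```bash
cat > dv.py <<'E'
from ov import *
import sys
T,Rm,s=tcp(); print(T.round(4),s["gripper_width"],s["contact_force"].round(1))
C=T+np.array([.0040,.0003,-.0117])
ov("side",tuple(int(v) for v in sys.argv[2].split(",")),sys.argv[1],C,SP+[(C,I,.040,.004,(0,255,255)),(C,I,.040,0,(0,0,255)),(C,I,.017,.032,(255,255,0))],S=640)
tip=OS+.052*Fs[:,2];d=C-tip; xh=np.array([.96,-.279]); print("rel tip: xh",(d[:2]@xh).round(4),"y",(d[:2]@Fs[:2,1]).round(4),"bottom z",d[2].round(4))
E
python3 dv.py g20.png 150,120,240,204
```

```text
[ 0.5771 -0.0741  0.1575] 0.377627834338283 [-0.1 -0.2 -1.5]
rel tip: xh 0.0053 y -0.0019 bottom z 0.0387
```

View pics/g20.png

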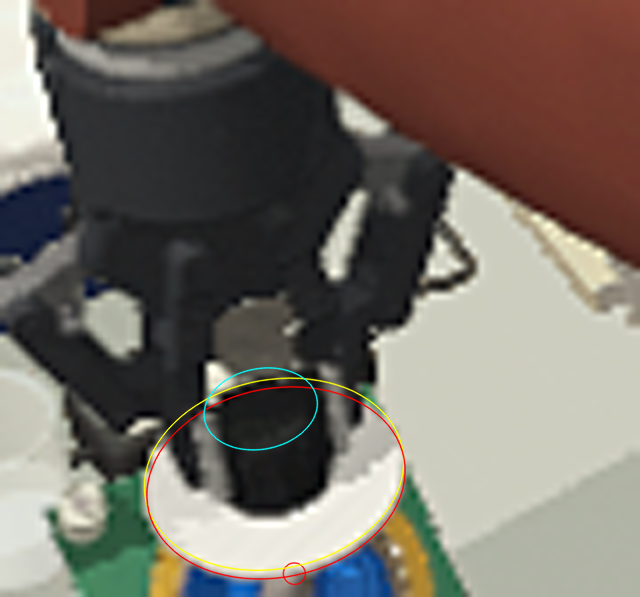

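>>> {"name": "play_rows", "arguments": {
  "motion": [
    [1,[-0.0005,0.001,-0.01],0],
    [1,[-0.001,0.002,-0.02],0],
    [1,[-0.001,0.002,-0.028],0],
    [1,[-0.001,0.002,-0.033],0],
    [1,[-0.001,0.002,-0.034],0]
  ]
}}

```text
time: 22.55
tool_pos: [0.5755, -0.071, 0.122]
tool_rot: [0.565, -0.424, 0.566, 0.426]
contact_force: [-0.5, -0.1, -1.4]
gripper_width: 0.375
```

>>> {"name": "play_rows", "arguments": {
  "motion": [
    [1,[0,0,0],0],
    [1,[0,0,0],0]
  ]
}}

```text
time: 22.75
tool_pos: [0.5766, -0.0713, 0.124]
tool_rot: [0.565, -0.425, 0.565, 0.425]
contact_force: [0.3, 0.5, -0.9]
gripper_width: 0.372
```

```bash
python3 dv.py g21.png 150,140,230,215
```

```text
[ 0.5766 -0.0713  0.124 ] 0.3721477478257835 [ 0.3  0.5 -0.9]
rel tip: xh 0.0041 y 0.0007 bottom z 0.0052
```

View pics/g21.png

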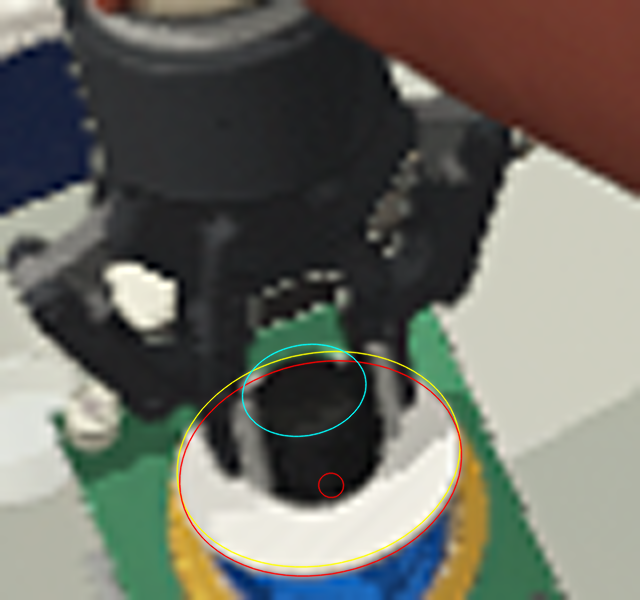

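>>> {"name": "play_rows", "arguments": {
  "motion": [
    [1,[0.0,0,-0.004],0],
    [1,[0.0005,-0.0005,-0.008],0],
    [1,[0.0005,-0.0005,-0.011],0],
    [1,[0.0005,-0.0005,-0.012],0],
    [1,[0.0005,-0.0005,-0.012],0]
  ]
}}

```text
time: 23.3
tool_pos: [0.5769, -0.0718, 0.1116]
tool_rot: [0.565, -0.425, 0.565, 0.425]
contact_force: [0.5, -0.3, 0.8]
gripper_width: 0.367
```

>>> {"name": "play_rows", "arguments": {
  "motion": [
    [1,[0.001,0,-0.001],0],
    [1,[0.0025,-0.0005,-0.003],0],
    [1,[0.0025,-0.0005,-0.003],0]
  ]
}}

```text
time: 23.6
tool_pos: [0.5793, -0.0725, 0.1082]
tool_rot: [0.565, -0.425, 0.565, 0.425]
contact_force: [1.4, -2.1, 0.0]
gripper_width: 0.374
```

>>> {"name": "play_rows", "arguments": {
  "motion": [
    [1,[0.001,0,-0.001],0],
    [1,[0.002,-0.0005,-0.003],0],
    [1,[0.002,-0.0005,-0.003],0]
  ]
}}

```text
time: 23.9
tool_pos: [0.5811, -0.073, 0.1053]
tool_rot: [0.565, -0.425, 0.565, 0.425]
contact_force: [-2.6, -3.0, 1.1]
gripper_width: 0.378
```

```bash
python3 dv.py g22.png 150,140,230,215
```

```text
[ 0.5811 -0.073   0.1053] 0.37792950569318623 [-2.6 -3.   1.1]
rel tip: xh 0.0088 y 0.0003 bottom z -0.0135
```

View pics/g22.png

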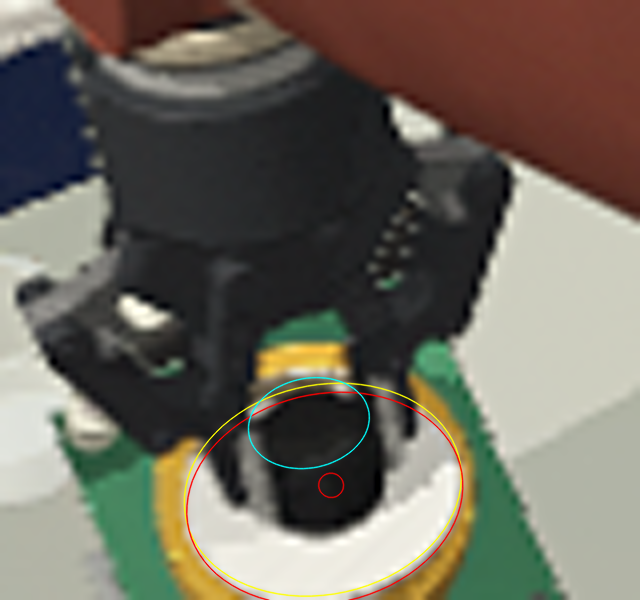

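>>> {"name": "play_rows", "arguments": {
  "motion": [
    [1,[-0.001,0,0.002],0],
    [1,[-0.002,0.0005,0.004],0],
    [1,[-0.0035,0.001,0.007],0],
    [1,[-0.004,0.001,0.012],0],
    [1,[-0.004,0.001,0.019],0]
  ]
}}

```text
time: 24.45
tool_pos: [0.5768, -0.0711, 0.1245]
tool_rot: [0.565, -0.425, 0.565, 0.426]
contact_force: [-0.3, -0.3, -2.6]
gripper_width: 0.375
```

>>> {"name": "play_rows", "arguments": {
  "motion": [
    [1,[0,0,0],0],
    [1,[0,0,0],0]
  ]
}}

```text
time: 24.65
tool_pos: [0.5776, -0.0716, 0.1252]
tool_rot: [0.565, -0.425, 0.565, 0.425]
contact_force: [-0.6, -0.7, -1.4]
gripper_width: 0.374
```

```bash
python3 dv.py g23.png 150,140,230,215
```

```text
[ 0.5776 -0.0716  0.1252] 0.3742311537290455 [-0.6 -0.7 -1.4]
rel tip: xh 0.0051 y 0.0007 bottom z 0.0064
```

View pics/g23.png

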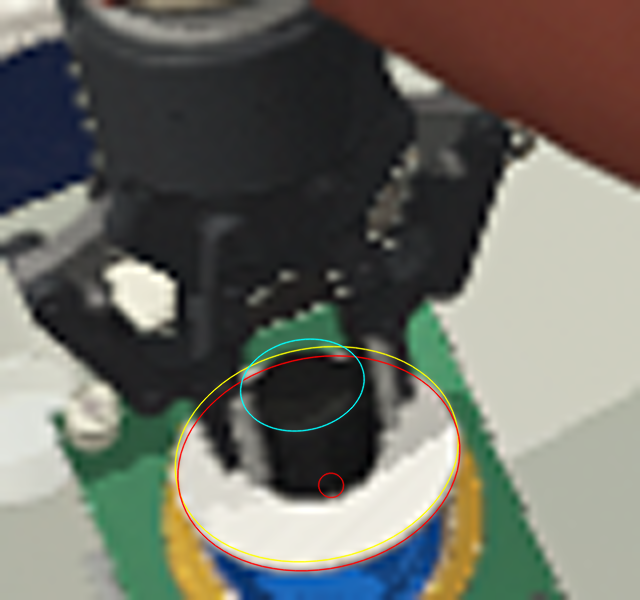

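>>> {"name": "play_rows", "arguments": {
  "motion": [
    [1,[0,0,0.015],0],
    [1,[0,0,0.04],0],
    [1,[0,0,0.07],0],
    [1,[0,0,0.085],0],
    [1,[0,0,0.09],0]
  ]
}}

```text
time: 25.2
tool_pos: [0.5786, -0.072, 0.2178]
tool_rot: [0.566, -0.426, 0.564, 0.424]
contact_force: [-0.0, -0.3, -1.5]
gripper_width: 0.371
```

```bash
cat > rs2.py <<'E'
from ov import *
import sys
R0=OS+Fs@np.array([-.0015,-.001,-.0015])
ov("side",(150,140,230,222),sys.argv[1],None,SP+[(R0,Fs,.0465,.030,(0,255,255)),(R0,Fs,.0345,.030,(255,255,255))],S=580)
im,d=cams.grab_frame("side");W=cloud("side",d);q=(W-OS)@Fs
h=cv2.cvtColor(im,cv2.COLOR_RGB2HSV);m=(h[...,0]>8)&(h[...,0]<30)&(h[...,1]>100)&(np.hypot(q[...,0],q[...,1])<.055)&(abs(q[...,2])<.08)
r=np.hypot(q[...,0],q[...,1])
for a in range(-180,180,45):
    k=m&(abs((np.degrees(np.arctan2(q[...,1],q[...,0]))-a+180)%360-180)<22);print(a,k.sum(),np.nanmedian(q[k][:,2]).round(4) if k.any() else None, np.nanmedian(r[k]).round(4) if k.any() else None)
E
python3 rs2.py g24.png
```

```text
-180 62 0.0275 0.0464
-135 54 0.0279 0.0448
-90 48 0.0278 0.0423
-45 42 0.0286 0.0389
0 45 0.0283 0.0386
45 51 0.0278 0.0404
90 61 0.0282 0.0436
135 74 0.0276 0.0462
```

View pics/g24.png

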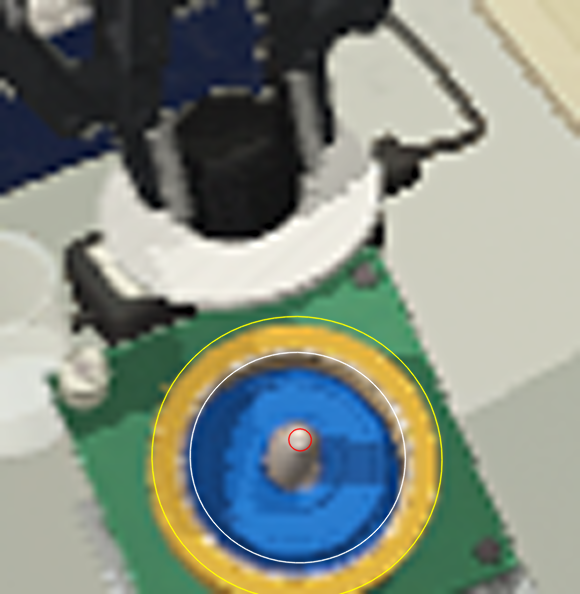

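```bash
cat > dp.py <<'E'
from ov import *
T,Rm,s=tcp();print(T.round(4))
im,d=cams.grab_frame("side");W=cloud("side",d);h=cv2.cvtColor(im,cv2.COLOR_RGB2HSV)
m=(h[...,1]<45)&(h[...,2]>150)&(np.hypot(W[...,0]-T[0]-.004,W[...,1]-T[1])<.042)&(abs(W[...,2]-T[2]+.0075)<.03)
p=W[m]
for _ in range(4):
    c=p.mean(0);u,S,v=np.linalg.svd(p-c,full_matrices=False);n=v[2]*np.sign(v[2][2]);r=(p-c)@n;p=p[abs(r)<max(.003,2*r.std())]
print(len(p),(c-T).round(4),"normal",n.round(3),"rms",r.std().round(4)," in spindle hor frame: xh",(n[:2]@np.array([.96,-.279])).round(3),"y",(n[:2]@Fs[:2,1]).round(3))
E
python3 dp.py
```

```text
[ 0.5775 -0.0717  0.2152]
415 [-0.0115  0.0083 -0.0079] normal [-0.003  0.002  1.   ] rms 0.0009  in spindle hor frame: xh -0.004 y 0.001
```

>>> {"name": "play_rows", "arguments": {
  "motion": [
    [1,[0,0,-0.02],0],
    [1,[0,0,-0.05],0],
    [1,[0,0,-0.075],0],
    [1,[0,0,-0.087],0],
    [1,[0,0,-0.092],0]
  ]
}}

```text
time: 25.85
tool_pos: [0.5754, -0.0712, 0.1194]
tool_rot: [0.564, -0.424, 0.566, 0.427]
contact_force: [0.2, -0.4, -1.4]
gripper_width: 0.372
```

>>> {"name": "play_rows", "arguments": {
  "motion": [
    [1,[0,0,-0.002],0],
    [1,[0,0,-0.004],0],
    [1,[0,0,-0.004],0],
    [1,[0,0,-0.004],0]
  ]
}}

```text
time: 26.25
tool_pos: [0.578, -0.0718, 0.1197]
tool_rot: [0.565, -0.426, 0.565, 0.425]
contact_force: [0.4, 0.4, -1.7]
gripper_width: 0.372
```

```bash
python3 dv.py g25.png 150,150,230,225; python3 dp.py;python3 rs2.py g26.png
```

```text
[ 0.578  -0.0718  0.1197] 0.3721038778520033 [ 0.4  0.4 -1.7]
rel tip: xh 0.0055 y 0.0005 bottom z 0.0009
[ 0.5779 -0.0718  0.1196]
368 [-0.0115  0.0089 -0.008 ] normal [-0.002  0.001  1.   ] rms 0.0011  in spindle hor frame: xh -0.002 y 0.0
-180 62 0.0275 0.0464
-135 49 0.0278 0.0442
-90 11 0.0277 0.0445
-45 2 0.0303 0.0405
0 9 0.0674 0.0328
45 5 0.028 0.0437
90 56 0.028 0.044
135 73 0.0275 0.0464
```

View pics/g25.png

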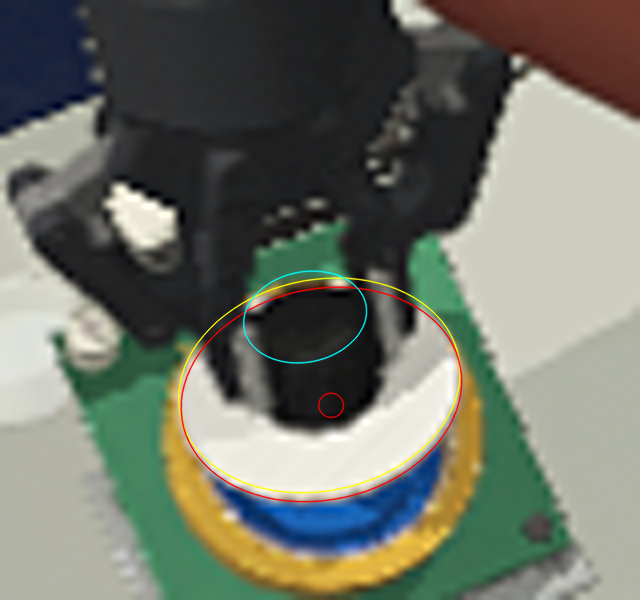

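>>> {"name": "play_rows", "arguments": {
  "motion": [
    [1,[0,0,-0.002],0],
    [1,[0,0,-0.004],0],
    [1,[0,0,-0.004],0],
    [1,[0,0,-0.004],0]
  ]
}}

```text
time: 26.85
tool_pos: [0.5777, -0.0718, 0.1152]
tool_rot: [0.565, -0.425, 0.565, 0.425]
contact_force: [-0.8, 0.9, 2.2]
gripper_width: 0.376
```

```bash
python3 dv.py g27.png 150,150,230,225; python3 dp.py;python3 rs2.py g28.png
```

```text
[ 0.5777 -0.0718  0.1152] 0.37558331164412606 [-0.8  0.9  2.2]
rel tip: xh 0.0053 y 0.0005 bottom z -0.0036
[ 0.5777 -0.0718  0.1151]
379 [-0.0112  0.009  -0.0082] normal [-0.021  0.004  1.   ] rms 0.001  in spindle hor frame: xh -0.021 y -0.002
-180 69 0.0306 0.045
-135 48 0.0305 0.043
-90 13 0.0295 0.0443
-45 4 0.0271 0.0414
0 24 0.0261 0.0416
45 20 0.0261 0.0438
90 57 0.0283 0.0443
135 78 0.03 0.0454
```

View pics/g27.png

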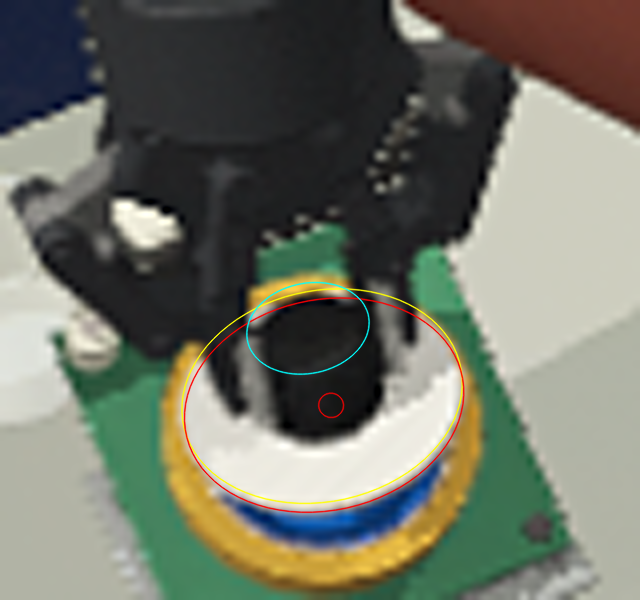

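>>> {"name": "play_rows", "arguments": {
  "motion": [
    [-1,[0,0,0],0],
    [-1,[0,0,0],0],
    [-1,[0,0,0],0],
    [-1,[0,0,0],0]
  ]
}}

```text
time: 27.45
tool_pos: [0.577, -0.0716, 0.1141]
tool_rot: [0.565, -0.425, 0.565, 0.425]
contact_force: [0.1, 1.2, -0.7]
gripper_width: 0.999
```

```bash
cat > fv.py <<'E'
from ov import *
import sys
R0=OS+Fs@np.array([0,0,-.0015])
ov("side",(150,140,230,222),sys.argv[1],None,[(R0,Fs,.04,.034,(0,0,255)),(R0,Fs,.017,.062,(0,255,255))],S=580)
im,d=cams.grab_frame("side");W=cloud("side",d);q=(W-OS)@Fs;h=cv2.cvtColor(im,cv2.COLOR_RGB2HSV);r=np.hypot(q[...,0],q[...,1])
for nm,m in(("roll",(h[...,0]>8)&(h[...,0]<30)&(h[...,1]>100)&(r<.055)&(abs(q[...,2])<.08)),("disc",(h[...,1]<45)&(h[...,2]>130)&(r<.042)&(r>.018)&(q[...,2]>.0)&(q[...,2]<.08))):
    p=q[m]
    for _ in range(4):
        c=np.median(p,0);A=np.c_[p[:,:2],np.ones(len(p))];x=np.linalg.lstsq(A,p[:,2],rcond=None)[0];e=p[:,2]-A@x;p=p[abs(e)<max(.002,2*e.std())]
    print(nm,len(p),"slope deg x,y",np.degrees(x[:2]).round(2),"z at axis",x[2].round(4),"rms",e.std().round(4),"extent",np.percentile(p,[2,98],axis=0).round(4).tolist())
E
python3 fv.py g29.png
```

```text
roll 228 slope deg x,y [ 1.22 -0.21] z at axis 0.0282 rms 0.0013 extent [[-0.0489, -0.0438, 0.0252], [0.0383, 0.0452, 0.0302]]
disc 616 slope deg x,y [13.97 -1.16] z at axis 0.0412 rms 0.0012 extent [[-0.0379, -0.0357, 0.0314], [0.0325, 0.0366, 0.0493]]
```

View pics/g29.png

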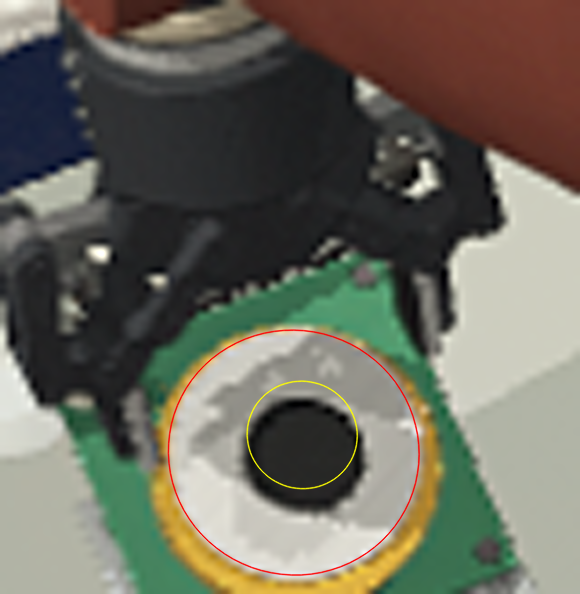

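>>> {"name": "play_rows", "arguments": {
  "motion": [
    [-1,[0,0,0.01],0],
    [-1,[0,0,0.03],0],
    [-1,[0,0,0.055],0],
    [-0.5,[0,0,0.07],0],
    [0.5,[0,0,0.075],0]
  ]
}}

```text
time: 28.05
tool_pos: [0.5786, -0.072, 0.1927]
tool_rot: [0.566, -0.426, 0.564, 0.424]
contact_force: [1.3, -0.2, -0.2]
gripper_width: 0.694
```

```bash
python3 fv.py g30.png
```

```text
roll 228 slope deg x,y [1.76 0.11] z at axis 0.0283 rms 0.0013 extent [[-0.0485, -0.0439, 0.0249], [0.0375, 0.0454, 0.0307]]
disc 625 slope deg x,y [13.77 -1.09] z at axis 0.041 rms 0.0012 extent [[-0.0381, -0.0351, 0.0317], [0.0321, 0.0374, 0.0491]]
```

View pics/g30.png

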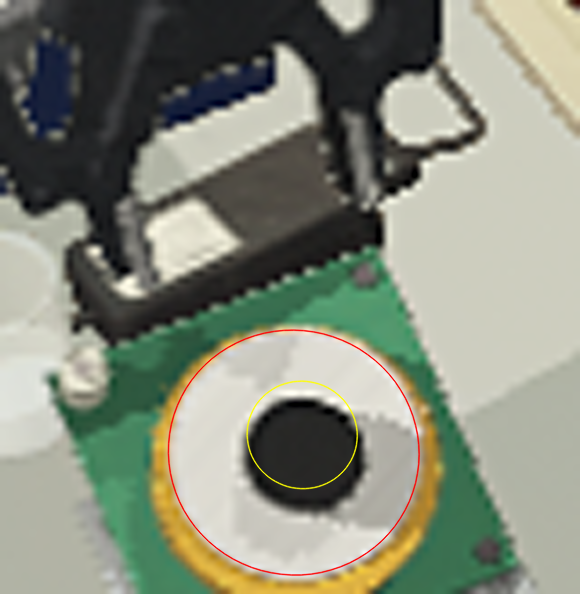

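>>> {"name": "play_rows", "arguments": {
  "motion": [
    [1,[0.008,-0.002,0],0],
    [1,[0.018,-0.006,-0.005],0],
    [1,[0.026,-0.008,-0.02],0],
    [1,[0.03,-0.009,-0.04],0],
    [1,[0.03,-0.009,-0.05],0]
  ]
}}

```text
time: 28.65
tool_pos: [0.6065, -0.0807, 0.1358]
tool_rot: [0.564, -0.424, 0.566, 0.426]
contact_force: [-0.7, 0.4, -0.6]
gripper_width: -0.001
```

>>> {"name": "play_rows", "arguments": {
  "motion": [
    [1,[0,0,0],0],
    [1,[0,0,0],0],
    [1,[0,0,0],0]
  ]
}}

```text
time: 28.95
tool_pos: [0.6078, -0.0808, 0.1406]
tool_rot: [0.565, -0.426, 0.565, 0.425]
contact_force: [1.4, -0.2, -0.5]
gripper_width: 0.002
```

```bash
python3 fv.py g31.png; python3 -c "
from g import *
T,R,s=tcp();print(T,s['gripper_width'])"
```

```text
roll 228 slope deg x,y [ 1.49 -0.02] z at axis 0.0282 rms 0.0014 extent [[-0.0488, -0.044, 0.025], [0.0359, 0.0453, 0.0307]]
disc 634 slope deg x,y [13.88 -1.35] z at axis 0.0411 rms 0.0012 extent [[-0.0377, -0.0352, 0.0313], [0.0325, 0.0373, 0.0496]]
[ 0.60787859 -0.08083084  0.14083201] 0.00126417813840436
```

View pics/g31.png

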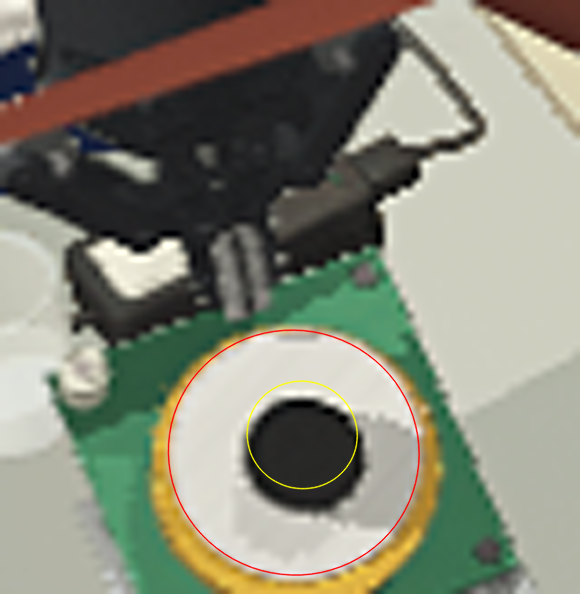

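>>> {"name": "play_rows", "arguments": {
  "motion": [
    [1,[0,0,-0.005],0],
    [1,[0,0,-0.01],0],
    [1,[0,0,-0.015],0],
    [1,[0,0,-0.016],0]
  ]
}}

```text
time: 29.45
tool_pos: [0.6078, -0.0809, 0.1236]
tool_rot: [0.565, -0.426, 0.565, 0.425]
contact_force: [0.7, -0.3, 3.1]
gripper_width: 0.001
```

>>> {"name": "play_rows", "arguments": {
  "motion": [
    [1,[0,0,-0.0025],0],
    [1,[0,0,-0.005],0],
    [1,[0,0,-0.005],0]
  ]
}}

```text
time: 29.75
tool_pos: [0.6071, -0.0806, 0.1183]
tool_rot: [0.565, -0.425, 0.565, 0.425]
contact_force: [2.1, 0.4, 2.3]
gripper_width: 0.002
```

```bash
python3 fv.py g32.png; python3 -c "
from g import *
T,R,s=tcp();print(T,s['contact_force'])"
```

```text
roll 232 slope deg x,y [ 0.38 -0.12] z at axis 0.0279 rms 0.0014 extent [[-0.0481, -0.0442, 0.0254], [0.036, 0.0451, 0.0302]]
disc 567 slope deg x,y [-2.69  4.58] z at axis 0.0426 rms 0.001 extent [[-0.039, -0.0355, 0.0384], [0.0303, 0.0365, 0.0469]]
[ 0.60697178 -0.08059104  0.1182189 ] [ 0.89062227 -1.15949796  1.50269352]
```

View pics/g32.png

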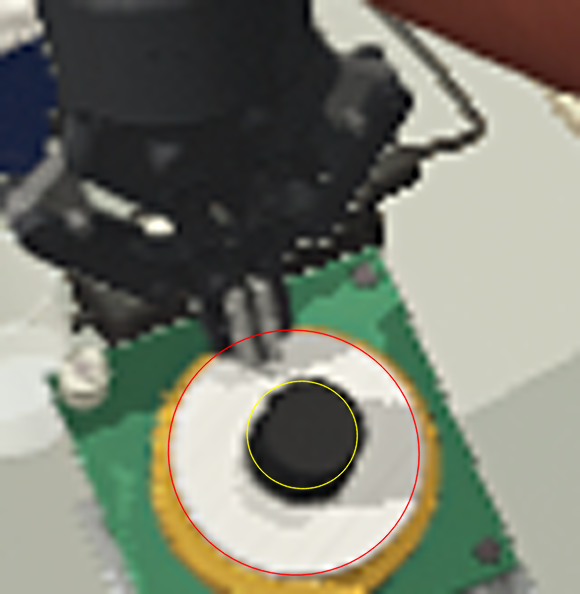

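>>> {"name": "play_rows", "arguments": {
  "motion": [
    [1,[0,0,-0.0015],0],
    [1,[0,0,-0.003],0],
    [1,[0,0,-0.003],0]
  ]
}}

```text
time: 30.15
tool_pos: [0.6066, -0.0805, 0.1147]
tool_rot: [0.565, -0.425, 0.565, 0.426]
contact_force: [1.1, -0.3, 1.3]
gripper_width: 0.001
```

```bash
python3 fv.py g33.png; python3 -c "
from g import *
T,R,s=tcp();print(T,s['contact_force'])"
```

```text
roll 240 slope deg x,y [ 0.53 -0.23] z at axis 0.0281 rms 0.0015 extent [[-0.0482, -0.0434, 0.0251], [0.0354, 0.0455, 0.0307]]
disc 543 slope deg x,y [-10.84   6.75] z at axis 0.0433 rms 0.0012 extent [[-0.0379, -0.0359, 0.0351], [0.0303, 0.037, 0.0522]]
[ 0.60671218 -0.08051411  0.11495101] [1.39084466 0.48039895 1.2058474 ]
```

View pics/g33.png

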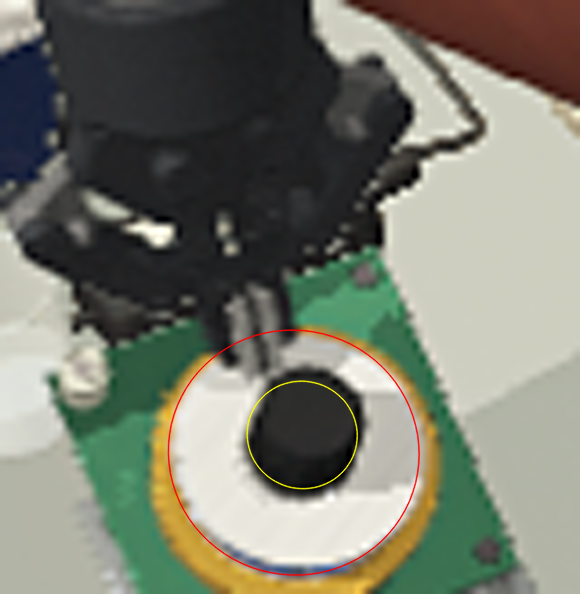

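>>> {"name": "play_rows", "arguments": {
  "motion": [
    [1,[0,0,0.005],0],
    [1,[0,0,0.015],0],
    [1,[0,0,0.03],0],
    [0,[-0.01,0.003,0.05],0],
    [-0.4,[-0.02,0.006,0.065],0]
  ]
}}

```text
time: 30.75
tool_pos: [0.5878, -0.0748, 0.1834]
tool_rot: [0.566, -0.426, 0.565, 0.424]
contact_force: [0.3, -0.5, -0.1]
gripper_width: 0.333
```

```bash
cat > kn.py <<'E'
from ov import *
import sys
T,R,s=tcp();print(T.round(4),s["gripper_width"])
im,d=cams.grab_frame("side");W=cloud("side",d);q=(W-OS)@Fs;h=cv2.cvtColor(im,cv2.COLOR_RGB2HSV);r=np.hypot(q[...,0],q[...,1])
m=(h[...,2]<75)&(r<.03)&(q[...,2]>.035)&(q[...,2]<.085);m=cv2.morphologyEx(m.astype(np.uint8),cv2.MORPH_OPEN,np.ones((2,2)))>0
p=q[m];print("knob px",len(p),"z pct",np.percentile(p[:,2],[5,50,95]).round(4))
# top face: fit plane of upper points
v,u=np.where(m);print("px bbox",u.min(),u.max(),v.min(),v.max())
t=p[p[:,2]>np.percentile(p[:,2],95)-.01];print("upper pts centroid spindle frame",np.median(t,0).round(4),"world",(OS+Fs@np.median(t,0)).round(4))
E
python3 fv.py g34.png; python3 kn.py
```

```text
roll 251 slope deg x,y [ 0.33 -0.09] z at axis 0.028 rms 0.0014 extent [[-0.048, -0.0438, 0.0254], [0.0403, 0.0456, 0.0301]]
disc 631 slope deg x,y [ 0.14 -0.43] z at axis 0.0321 rms 0.0012 extent [[-0.0378, -0.0357, 0.0299], [0.0345, 0.037, 0.0341]]
[ 0.5887 -0.0749  0.185 ] 0.5051460978856225
knob px 186 z pct [0.0324 0.0594 0.062 ]
px bbox 185 199 195 210
upper pts centroid spindle frame [-0.0048  0.001   0.0598] world [ 0.569  -0.0673  0.1112]
```

View pics/g34.png

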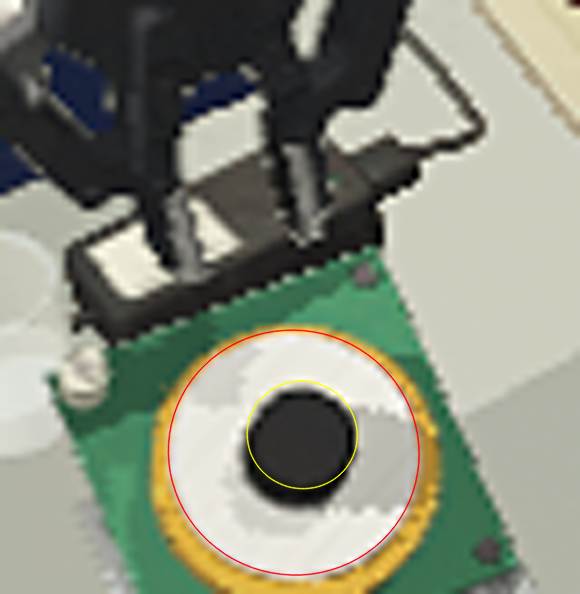

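>>> {"name": "play_rows", "arguments": {
  "motion": [
    [-0.4,[-0.005,-0.02,0.02],0],
    [-0.4,[-0.01,-0.06,0.04],0],
    [-0.4,[-0.02,-0.1,0.05],0],
    [-0.4,[-0.03,-0.14,0.05],0],
    [-0.4,[-0.03,-0.155,0.05],0]
  ]
}}

```text
time: 31.4
tool_pos: [0.5564, -0.2329, 0.2304]
tool_rot: [0.565, -0.424, 0.566, 0.424]
contact_force: [0.1, -0.1, -0.8]
gripper_width: 0.698
```

>>> {"name": "play_rows", "arguments": {
  "motion": [
    [-0.4,[0,0,0],0],
    [-0.4,[0,0,0],0],
    [-0.4,[0,0,0],0]
  ]
}}

```text
time: 31.7
tool_pos: [0.5575, -0.2282, 0.2299]
tool_rot: [0.565, -0.425, 0.565, 0.426]
contact_force: [-0.4, 0.1, 0.1]
gripper_width: 0.7
```

```bash
python3 fv.py g35.png; python3 - <<'E'
from h import *
for n in("top","side"):
    save(n,n+"9.png",None,1.5)
    for x in "caliper film_spool blue_marker disc_centre adapter_centre".split():
        print(n,x,[(np.round(q["at"],4).tolist(),round(q["score"],2)) for q in nets.landmark_of(n,x)[:1]])
s=state();print(s["time"],s["contact_force"])
E
```

```text
roll 246 slope deg x,y [-0.18 -0.1 ] z at axis 0.028 rms 0.0014 extent [[-0.0482, -0.0437, 0.0259], [0.0402, 0.0454, 0.0305]]
disc 629 slope deg x,y [ 0.19 -0.32] z at axis 0.0321 rms 0.0012 extent [[-0.038, -0.0353, 0.0299], [0.035, 0.0366, 0.0341]]
top caliper [([0.4117, -0.271, -0.0011], 0.74)]
top film_spool [([0.5009, 0.0383, 0.0], 0.92)]
top blue_marker []
top disc_centre [([0.5773, -0.0744, 0.1032], 0.74)]
top adapter_centre []
side caliper [([0.4142, -0.2689, 0.0022], 0.75)]
side film_spool [([0.5048, 0.0352, -0.0024], 0.97)]
side blue_marker [([0.4638, -0.1013, -0.0003], 0.65)]
side disc_centre [([0.5768, -0.0727, 0.1013], 0.63)]
side adapter_centre []
32.4 [ 0.38508519  0.90466481 -1.07069258]
```

View pics/side9.png

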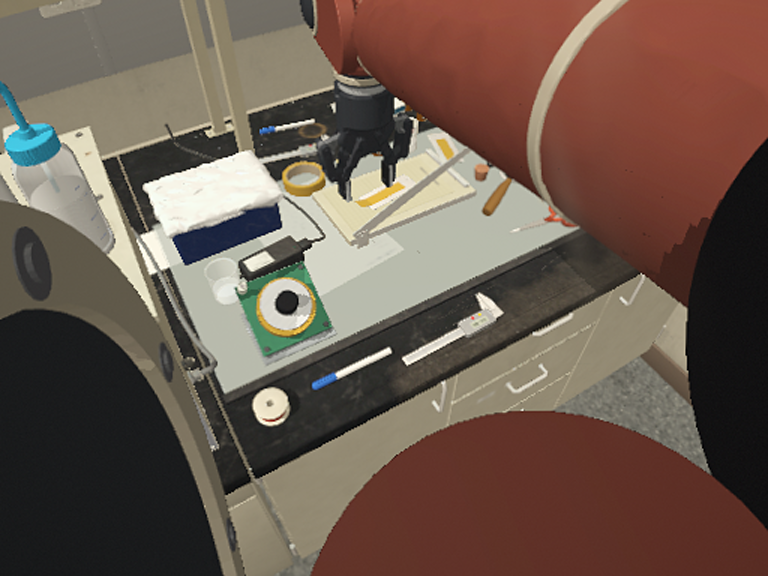

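View pics/top9.png

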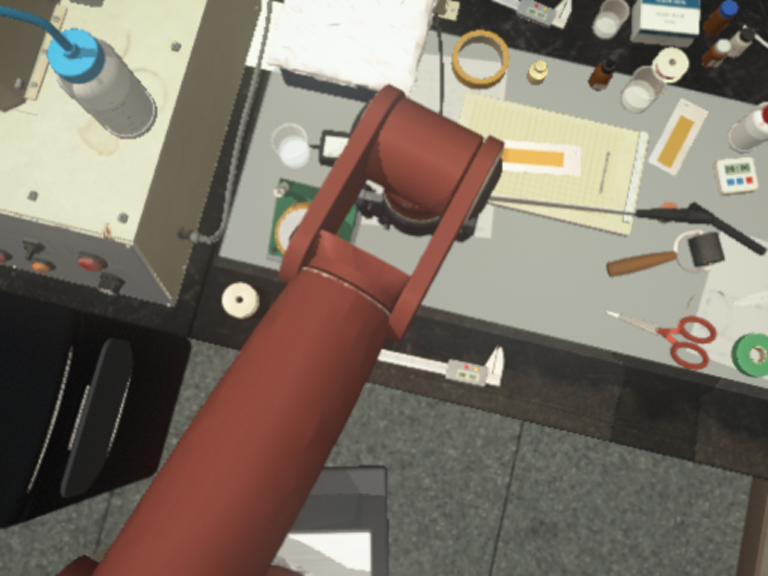

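```bash
python3 -c "
from plant import workorder
print(workorder.job_done())"
```

```text
the job is handed in; nothing more can be done
None
```

The adapter, roll and retaining disc are all on the spindle in the order asked, and the job was handed in at about 32 s. The arm is clear of the stand and the gripper is open and empty.

**How it went:** I put each part level over the spindle or plug and let go. The adapter and roll dropped into place by themselves.

The disc took more work:
- **First lowering:** it pressed on the roll's upper rim and tilted it a little, so I lifted it. The roll lay flat again.
- **First release:** it hung up about 14° tilted. I rocked it with the closed fingertips, about 3 N at most, and it dropped flat when I lifted them off.

**Last checks (side camera depth):**

| Part | Tilt against the spindle | Upper face at spindle z | Expected |
|---|---|---|---|
| Roll | 0.2° | 28 mm | 30 mm |
| Disc | 0.4° | 32 mm | 34 mm |

- **Heights:** both read about 2 mm low by the same amount, which I take to be a camera height error. The step from roll to disc is 4 mm, the disc's thickness.
- **Adapter:** it is hidden under the other parts now. Its top measured 14 mm below the roll's upper face right after the roll went on, against 13 mm expected.
- **Bystanders:** the caliper, film spool and marker are where they were, within the networks' error. The arm hid the marker from the top camera at the end, so only the side camera confirmed it.

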